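Plate pralines on slates from a lane caddy

ROBOT

A 6-joint arm with a two-finger parallel gripper is mounted at the origin on a cart in front of the work surface, level with it; the furniture and walls round the work are solid. World frame = base frame: x ahead of the robot, y to its left, z up, the work surface at z = 0. Lengths are in m, angles in rad, forces in N, time in s.
With the tool pointing down it reaches from about 0.25 to 0.8 m from the base axis. Payload 3.9 kg.
Tool frame: the origin (TCP) lies at the very end of the fingers, on their centre line; the grasp point (between the pads) lies 19 mm behind it; z points along the fingers, y is the line along which they close (so a half turn about z gives the same grasp; the last joint's range is limited). The gripper opens to 85 mm and grips with 20 to 120 N. Pads are 22 mm wide; open, the fingers measure 114 mm over their backs; the gripper's body (76 mm by 85 mm) begins 54 mm behind the grasp point. The pads swing forward as they close: fully open they stand 13 mm farther back than shut.
Start: joints at [1.134, 0.26, -0.138, 1.173, 0, 1.571], TCP at [0.222, 0.476, 0.231] pointing down, gripper open.
Joint ranges: [-2.78, 2.78], [-0.83, 1.72], [-1.28, 1.37], [-1.9, 2.12], [-1.57, 1.48], [-3.14, 3.14]. Speed limits (rad/s): [2.57, 2.57, 3.14, 3.14, 3.14, 3.14].

INTERFACE

Orientations are given as a unit quaternion [w, x, y, z].
In Python, from bench import ctrl, viewer, ticket, nets gives the robot as it stands. The module is installed in compiled form; this text tells all that it offers.
- The arm moves only by the tool servo_tool, never from a script. Its argument "moves" is a list of rows, each a list of 7 numbers: the finger opening in m, from 0 to 0.0854, then the shift along the tool's x, y, z in m, then the turn, a rotation vector about the tool's x, y, z in degrees. In form: [[hand, x, y, z, wx, wy, wz], ...]. A call has 1 to 10 rows; each row is the pose to reach, as a shift and turn from the pose commanded when the call began, along the tool's axes at that moment; what a row does not reach only later rows make up. A row lasts 1/12 s, in which the tool goes at most 41.7 mm and 7.16 degrees, less where a joint would pass 70% of its speed; a pose out of reach is approached as far as the arm can. A call with a gripper value outside its range is refused whole. The fingers move at their own pace and stop on an object; "grip_force" is the grip in N (left out, the last holds). Time passes only in rows, so rows that repeat a pose let the fingers close. It gives the time, the measured TCP pose, the force, the opening and the grip force at its end, in the units of the state.
- ctrl.get_obs(): the state, without advancing time (a new reading comes with each control period).
- viewer.grab_frame(name): name is "scene" or "top" or "wrist"; returns a dict with "pixels" (480x640x3 uint8, blue, green, red), "vertical_fov" (degrees; the focal length in pixels is half the picture's height over the tangent of half this angle, whatever the lens; pixels are square), "cx", "cy" (the principal point, pixels), "rvec" (rotation vector, rad) and "tvec" (3), from world to camera coordinates, as OpenCV has them. Camera axes: x right, y down, z forward; pixel columns grow to the right and rows downward; lengths in m; the calibration is good to about 2 mm. A picture is of the moment at which its call begins. There is no depth.
- ticket.finish_job(): hands the job in; it is judged then, once.
Trained networks look in a picture, given as the dict that the camera call returned (one of the last four; its "shot" number tells which), for a name from the list of things; names that differ only in an ending like _2 or _b are one class to them, and where a whole thing is asked for, a point or a joint stands for the part that bears it (a point fixed in the world has none). Each returns a list of dicts, best first, with "confidence" (0 to 1); they miss things now and then, are a little off and sometimes report something else, mostly with a low value. They report only what shows in the picture. A call takes as long as a camera call. They do not tell look-alikes from the thing itself.
- nets.find_in(name, picture): "pixel" ([column, row] in pixels, amid what is visible of it).
- nets.silhouettes(name, picture): "pixels" (480x640 bool, what is visible of it) and "pixel" ([column, row] in pixels, amid what is visible of it).
The state is a dict: "t": time; "joint_positions": joint angles; "qd": joint speeds; "tau": joint torques, N m; "eef_pos": TCP position; "tcp_rot": TCP orientation; "contact_force": force on the tool from outside, world axes, zero at the start; "torque": the same for the moment, N m; "opening": finger opening in m; "grip_force": force on a finger pad.
Only numpy, scipy, OpenCV 4.12 (cv2) and the standard library are available. Lean on these libraries where they do the work, as an engineer would, in place of code of your own. Each camera call takes 0.05 s, during which the arm holds its last target. There are 200 camera calls.

TASK

Plate the pralines: lay every slate from the wooden caddy flat on the yellow board, side by side and not stacked (sunk in their lanes they can only be gripped once slid part-way out over the caddy's front edge), and stand exactly one praline from the white pocket strip upright in the middle of each slate. Any praline left over belongs in a pocket of the strip: put it back if it gets out; do not disturb the blue tumbler and the lemon.

Things in the scene. Friction and masses are not known exactly. Their poses are not given: they have to be found in the camera images.
- caddy: Fixed wooden block, left or right of the strip, 140 (x) x 236 (y) x 40 mm, origin: centre of the underside. On its top, 40 mm up, four lanes along x, 54 mm wide, centred at y = -87, -29, +29, +87 mm, between ribs 4 mm wide and 8 mm high (2 mm above a slate, so fingers cannot get beside one). At the back, x = 64 to 70 mm, corner stubs leave a 42 mm wide notch for a finger to push from behind.
- caddy_front (a point): Middle of the caddy's top front edge (the edge toward the robot, at caddy x = -70 mm), 40 mm up. The lanes are fully open here: a slate pushed out over it overhangs by just under 50 mm before it tips, and is then gripped from above across its 50 mm width, fingers passing down beside it in front of the block.
- slate1: Thin dark grey serving slate 100 (x) x 50 (y) x 6 mm, 0.06 to 0.13 kg, loose; at the start it lies in a lane of the caddy, long side along the lane, 2 mm play at each side, its front edge 2 to 26 mm behind the caddy's front edge. Origin: centre of the underside; z up. Three or four slates are present.
- slate2: Thin dark grey serving slate 100 (x) x 50 (y) x 6 mm, 0.06 to 0.13 kg, loose; at the start it lies in a lane of the caddy, long side along the lane, 2 mm play at each side, its front edge 2 to 26 mm behind the caddy's front edge. Origin: centre of the underside; z up. Three or four slates are present.
- slate3: Thin dark grey serving slate 100 (x) x 50 (y) x 6 mm, 0.06 to 0.13 kg, loose; at the start it lies in a lane of the caddy, long side along the lane, 2 mm play at each side, its front edge 2 to 26 mm behind the caddy's front edge. Origin: centre of the underside; z up. Three or four slates are present.
- slate4: Thin dark grey serving slate 100 (x) x 50 (y) x 6 mm, 0.06 to 0.13 kg, loose; at the start it lies in a lane of the caddy, long side along the lane, 2 mm play at each side, its front edge 2 to 26 mm behind the caddy's front edge. Origin: centre of the underside; z up. Three or four slates are present.
- strip: Fixed white ceramic strip with four square pockets in a row along its x axis: 220 (x) x 60 (y) x 11 mm, pockets 40 mm square and 5 mm deep (pocket floor 6 mm above the worktop), centred at x = -78, -26, +26, +78 mm, y = 0. Origin: centre of the underside.
- praline1: Flat square brown praline (hard chocolate) 30 x 30 x 16 mm, 0.02 kg, loose, in a pocket of the strip at the start, its upper 11 mm standing out. Origin: centre of the underside; z up. All four are present, so there may be one more than slates.
- praline2: Flat square brown praline (hard chocolate) 30 x 30 x 16 mm, 0.02 kg, loose, in a pocket of the strip at the start, its upper 11 mm standing out. Origin: centre of the underside; z up. All four are present, so there may be one more than slates.
- praline3: Flat square brown praline (hard chocolate) 30 x 30 x 16 mm, 0.02 kg, loose, in a pocket of the strip at the start, its upper 11 mm standing out. Origin: centre of the underside; z up. All four are present, so there may be one more than slates.
- praline4: Flat square brown praline (hard chocolate) 30 x 30 x 16 mm, 0.02 kg, loose, in a pocket of the strip at the start, its upper 11 mm standing out. Origin: centre of the underside; z up. All four are present, so there may be one more than slates.
- board: Fixed yellow chopping board 250 (x) x 360 (y) mm, top 11 mm above the worktop, used as the serving board. Origin: centre of the underside. It lies on the side that the caddy leaves free.
- beaker: Bystander: blue plastic tumbler, diameter 81, height 114 mm, behind the work. Origin: centre of the underside.
- lemon: Bystander: lemon 72 x 57 x 58 mm behind the work. Origin: its underside.
There are look-alikes about, which are no part of the job. Leave any pink look-alike of the praline1 alone.

How it is judged:
By the outcome, as a careful person would: the job done as asked, in the order asked, and still so for the second after the job is handed in, with the robot touching nothing.
Of slate1, slate2, slate3, slate4 only 3 to 4 are there at a start; the rules pass over those that are not, and their reading is None.
At some moment in a run one of praline1, praline2, praline3, praline4 may be knocked a few centimetres aside while the robot is not near it.
It also fails if it takes over 210 s, if anything falls off the work surface, if the arm or the gripper's body presses on something with over 40 N, if the wrist force passes 120 N, or if a joint passes its speed limit or range.

## Working session

There is one attempt and no reset: what is moved stays moved. The work goes in short steps, Python scripts to look and compute and a tool call to move; the robot and the scene stay as the last step left them, time stands still between calls to the robot, and variables do not carry over. Pictures are saved under pics/ and viewed, at most 14 in all, crops included, and the job is handed in when it is done.

Besides the shell and the picture viewer there is one more tool, called after "Request:" by a JSON object that holds its "fn" and its "kwargs". servo_tool: Moves the arm, as the interface text tells. Its arguments: {"type":"object","properties":{"moves":{"type":"array","items":{"type":"array","items":{"type":"number"}}},"grip_force":{"type":"number"}},"required":["moves"]}

```bash
mkdir -p pics; cat > h.py <<'E'
import numpy as np, cv2
from bench import ctrl, viewer, ticket, nets
from scipy.spatial.transform import Rotation as R
def cam(p):
    f=240/np.tan(np.radians(p["vertical_fov"])/2)
    return np.array([[f,0,p["cx"]],[0,f,p["cy"]],[0,0,1]]),np.array(p["rvec"],float).reshape(3),np.array(p["tvec"],float).reshape(3)
def w(p,px,z):
    K,r,t=cam(p);Rm=R.from_rotvec(r).as_matrix()
    px=np.atleast_2d(np.array(px,float))
    d=np.c_[px,np.ones(len(px))]@np.linalg.inv(K).T@Rm; c=-Rm.T@t
    return c+d*((z-c[2])/d[:,2])[:,None]
def proj(p,X):
    K,r,t=cam(p); return cv2.projectPoints(np.array(X,float).reshape(-1,1,3),r,t,K,None)[0].reshape(-1,2)
def grab(n,save=None):
    p=viewer.grab_frame(n)
    if save: cv2.imwrite("pics/"+save+".png",p["pixels"])
    return p
def rect(m):
    (c,s,a)=cv2.minAreaRect(np.argwhere(m)[:,::-1].astype(np.float32)); return c,s,a
def st():
    o=ctrl.get_obs(); print("t",round(o["t"],2),"tcp",np.round(o["eef_pos"],4),"q",np.round(o["tcp_rot"],4),"F",np.round(o["contact_force"],1),"open",round(o["opening"],4)); return o
E
python3 - <<'E'
from h import *
o=st(); print(R.from_quat(np.roll(o["tcp_rot"],-1)).as_matrix().round(3))
Z=dict(caddy=.04,slate1=.046,strip=.011,praline1=.022,board=.011,beaker=.05,lemon=.03)
for n in ["scene","top"]:
    p=grab(n,n+"0"); K,r,t=cam(p); print(n,"cam at",(-R.from_rotvec(r).as_matrix().T@t).round(3),p["vertical_fov"])
    for k,z in Z.items():
        for d in nets.silhouettes(k,p):
            if d["confidence"]<.3: continue
            c,s,a=rect(d["pixels"]); b=cv2.boxPoints((c,s,a))
            print(k,round(d["confidence"],2),np.round(d["pixel"]),d["pixels"].sum(),"w",w(p,c,z)[0,:2].round(3),"corners",w(p,b,z)[:,:2].round(3).tolist())
E
```

```text
t 0.0 tcp [0.2218 0.4751 0.2305] q [-2.000e-04  2.167e-01  9.762e-01 -9.000e-04] F [-0.8  0.3  1. ] open 0.0853
[[-0.906  0.423 -0.001]
 [ 0.423  0.906 -0.002]
 [-0.    -0.002 -1.   ]]
scene cam at [ 0.107 -0.724  0.54 ] 52.3050310923271
slate1 0.98 [389. 336.] 1270 w [ 0.478 -0.253] corners [[0.439, -0.217], [0.544, -0.246], [0.516, -0.289], [0.417, -0.261]]
slate1 0.94 [401. 362.] 1684 w [ 0.46  -0.307] corners [[0.42, -0.268], [0.529, -0.299], [0.499, -0.345], [0.397, -0.314]]
slate1 0.9 [372. 315.] 1128 w [ 0.489 -0.194] corners [[0.448, -0.157], [0.556, -0.186], [0.528, -0.231], [0.427, -0.202]]
slate1 0.9 [367. 292.] 883 w [ 0.507 -0.139] corners [[0.467, -0.103], [0.572, -0.131], [0.546, -0.175], [0.446, -0.147]]
strip 0.92 [325. 275.] 1117 w [0.511 0.014] corners [[0.408, 0.044], [0.654, 0.062], [0.618, -0.017], [0.392, -0.026]]
strip 0.42 [374. 315.] 1122 w [ 0.516 -0.157] corners [[0.474, -0.116], [0.587, -0.148], [0.556, -0.197], [0.45, -0.166]]
praline1 0.75 [315. 266.] 237 w [0.491 0.01 ] corners [[0.476, 0.03], [0.519, 0.043], [0.506, -0.01], [0.465, -0.02]]
praline1 0.
[... 2340 characters left out ...]
1 0.56 [318. 202.] 170 w [0.596 0.032] corners [[0.609, 0.048], [0.614, 0.021], [0.583, 0.015], [0.578, 0.042]]
praline1 0.54 [321. 224.] 190 w [0.544 0.027] corners [[0.558, 0.043], [0.561, 0.014], [0.53, 0.01], [0.526, 0.04]]
praline1 0.53 [324. 247.] 162 w [0.493 0.024] corners [[0.508, 0.036], [0.507, 0.01], [0.479, 0.011], [0.479, 0.037]]
board 0.9 [206. 259.] 18339 w [0.484 0.28 ] corners [[0.602, 0.48], [0.623, 0.106], [0.37, 0.088], [0.349, 0.449]]
beaker 0.93 [328. 147.] 1397 w [0.714 0.004] corners [[0.748, 0.061], [0.78, -0.016], [0.68, -0.053], [0.649, 0.024]]
lemon 0.57 [392. 156.] 636 w [ 0.7   -0.142] corners [[0.713, -0.101], [0.741, -0.159], [0.687, -0.183], [0.659, -0.125]]
```

```bash
ls pics
```

```text
scene0.png
top0.png
```

View pics/top0.png

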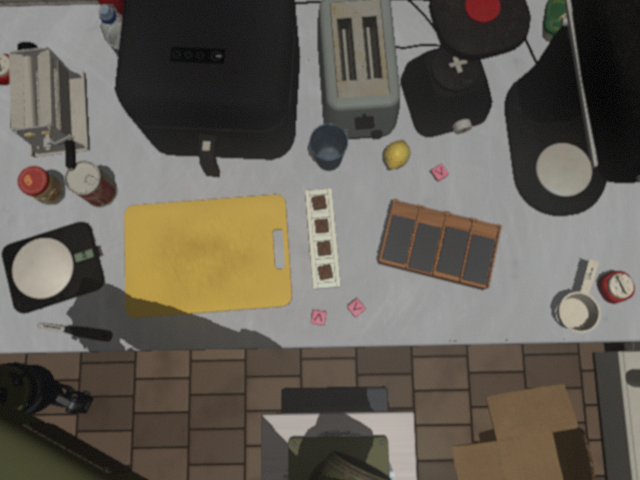

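View pics/scene0.png

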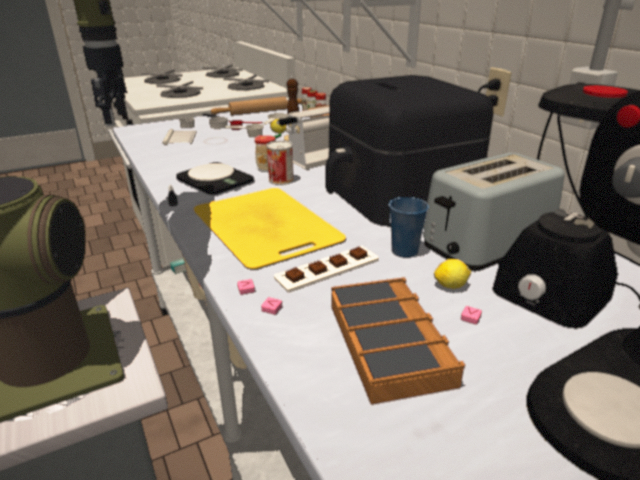

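Four slates in the caddy (pixels 400–475, 245), four brown pralines in the strip (320–326, 202–272), and three pink look-alikes (319,316), (357,308) and (439,172). The board lies on the left, around (206,259). Next I'll move above the caddy for a close look.

```bash
cat >> h.py <<'E'
def plan(*wps):
    "world waypoints (x,y,z,yaw of tool y deg) -> shifts from present pose"
    o=ctrl.get_obs(); M=R.from_quat(np.roll(o["tcp_rot"],-1)).as_matrix(); y0=np.degrees(np.arctan2(M[1,1],M[0,1])); prev=np.array(o["eef_pos"]);py=y0
    print("t %.1f tcp %s yaw %.1f F %s open %.4f tilt %.2f"%(o["t"],np.round(o["eef_pos"],4),y0,np.round(o["contact_force"],1),o["opening"],np.degrees(np.arccos(-M[2,2]))))
    for a in wps:
        s=M.T@(np.array(a[:3])-o["eef_pos"]); d=np.linalg.norm(np.array(a[:3])-prev)
        t=R.from_matrix(M.T@(R.from_euler("z",a[3]-y0,degrees=True).as_matrix()@np.diag([1,1,1]))@M).as_rotvec(degrees=True) if 0 else None
        # keep the tool vertical: wanted frame
        c,s_=np.cos(np.radians(a[3])),np.sin(np.radians(a[3])); W=np.array([[-s_,c,0],[c,s_,0],[0,0,-1.]])
        t=R.from_matrix(M.T@W).as_rotvec(degrees=True)
        print(a,"-> [%.3f, %.3f, %.3f, %.1f, %.1f, %.1f]"%(*s,*t),"rows",round(max(d/.0417,abs(a[3]-py)/7.16),1)); prev=np.array(a[:3]);py=a[3]
E
python3 -c "
from h import *
plan((.45,-.22,.30,74.3))"
```

```text
t 0.8 tcp [0.2221 0.4757 0.2313] yaw 65.0 F [ 0.1 -0.3 -0.7] open 0.0855 tilt 0.00
(0.45, -0.22, 0.3, 74.3) -> [-0.501, -0.534, -0.069, 0.0, 0.0, -9.3] rows 17.6
```

Request:
{"fn": "servo_tool", "kwargs": {"moves": [[0,-0.26,-0.27,-0.069,0,0,-9.3],[0,-0.26,-0.27,-0.069,0,0,-9.3],[0,-0.26,-0.27,-0.069,0,0,-9.3],[0,-0.26,-0.27,-0.069,0,0,-9.3],[0,-0.26,-0.27,-0.069,0,0,-9.3],[0,-0.26,-0.27,-0.069,0,0,-9.3],[0,-0.26,-0.27,-0.069,0,0,-9.3],[0,-0.26,-0.27,-0.069,0,0,-9.3],[0,-0.26,-0.27,-0.069,0,0,-9.3],[0,-0.26,-0.27,-0.069,0,0,-9.3]]}}

```text
t: 1.63
eef_pos: [0.3452, 0.1162, 0.3018]
tcp_rot: [0.002, 0.141, 0.99, -0.001]
contact_force: [-0.2, 0.6, 0.2]
opening: -0.0001
grip_force: 0.0
```

```bash
python3 -c "
from h import *
plan((.45,-.22,.30,74.3))"
```

```text
t 1.6 tcp [0.3452 0.1162 0.3018] yaw 73.8 F [-0.2  0.6  0.2] open -0.0001 tilt 0.23
(0.45, -0.22, 0.3, 74.3) -> [-0.194, -0.294, 0.003, -0.1, 0.2, -0.5] rows 8.4
```

Request:
{"fn": "servo_tool", "kwargs": {"moves": [[0,-0.194,-0.294,0,0,0,0],[0,-0.194,-0.294,0,0,0,0],[0,-0.194,-0.294,0,0,0,0],[0,-0.194,-0.294,0,0,0,0],[0,-0.194,-0.294,0,0,0,0],[0,-0.194,-0.294,0,0,0,0],[0,-0.194,-0.294,0,0,0,0],[0,-0.194,-0.294,0,0,0,0],[0,-0.194,-0.294,0,0,0,0],[0,-0.194,-0.294,0,0,0,0]]}}

```text
t: 2.47
eef_pos: [0.4521, -0.218, 0.2994]
tcp_rot: [0.0, 0.139, 0.99, -0.001]
contact_force: [1.7, -1.0, -0.3]
opening: 0.0001
grip_force: 0.0
```

```bash
cat > look.py <<'E'
from h import *
import sys
plan()
p=grab("wrist",sys.argv[1])
for k,z in dict(slate1=.046,praline1=.022,caddy=.044,strip=.011,board=.011).items():
    for d in nets.silhouettes(k,p):
        if d["confidence"]<.4: continue
        m=d["pixels"]; hsv=cv2.cvtColor(p["pixels"],cv2.COLOR_BGR2HSV)[m].mean(0).round()
        c,s,a=rect(m); b=w(p,cv2.boxPoints((c,s,a)),z)
        e=b[1]-b[0],b[2]-b[1]; l=max(e,key=np.linalg.norm)
        print(k,round(d["confidence"],2),np.round(c),"w",w(p,c,z)[0,:2].round(4),"size",[round(float(np.linalg.norm(x)),3) for x in e],"long dir",round(float(np.degrees(np.arctan2(l[1],l[0])))%180,1),"hsv",hsv)
E
python3 look.py w1
```

```text
t 2.5 tcp [ 0.4521 -0.218   0.2994] yaw 74.0 F [ 1.7 -1.  -0.3] open 0.0001 tilt 0.06
slate1 0.97 [357. 224.] w [ 0.4859 -0.1928] size [0.101, 0.05] long dir 162.8 hsv [59. 10. 85.]
slate1 0.91 [240. 229.] w [ 0.4582 -0.3042] size [0.049, 0.099] long dir 164.5 hsv [46.  6. 97.]
slate1 0.7 [415. 227.] w [ 0.5048 -0.1379] size [0.1, 0.05] long dir 164.5 hsv [90. 10. 48.]
slate1 0.6 [297. 231.] w [ 0.4765 -0.2512] size [0.05, 0.101] long dir 164.0 hsv [49.  9. 95.]
praline1 0.92 [568. 216.] w [0.5436 0.0205] size [0.034, 0.033] long dir 93.6 hsv [ 11. 145.  98.]
praline1 0.85 [469.  60.] w [ 0.3678 -0.0501] size [0.033, 0.031] long dir 127.9 hsv [166.  98. 115.]
praline1 0.7 [550. 121.] w [0.4434 0.0152] size [0.035, 0.031] long dir 101.0 hsv [ 11. 143. 101.]
praline1 0.68 [558. 171.] w [0.4941 0.0165] size [0.035, 0.034] long dir 93.0 hsv [ 11. 139. 101.]
praline1 0.67 [577. 260.] w [0.5946 0.0242] size [0.034, 0.035] long dir 10.3 hsv [ 11. 143.  97.]
praline1 0.66 [548.  17.] w [0.3515 0.0264] size [0.034, 0.028] long dir 74.0 hsv [166. 101. 111.]
caddy 0.76 [327. 239.] w [ 0.4925 -0.2245] size [0.235, 0.145] long dir 74.3 hsv [ 13. 130. 137.]
strip 0.94 [557. 186.] w [0.5127 0.0197] size [0.063, 0.225] long dir 4.5 hsv [ 23.  19. 221.]
board 0.72 [625. 128.] w [0.4722 0.0927] size [0.026, 0.22] long dir 175.6 hsv [ 23. 143. 187.]
```

View pics/w1.png

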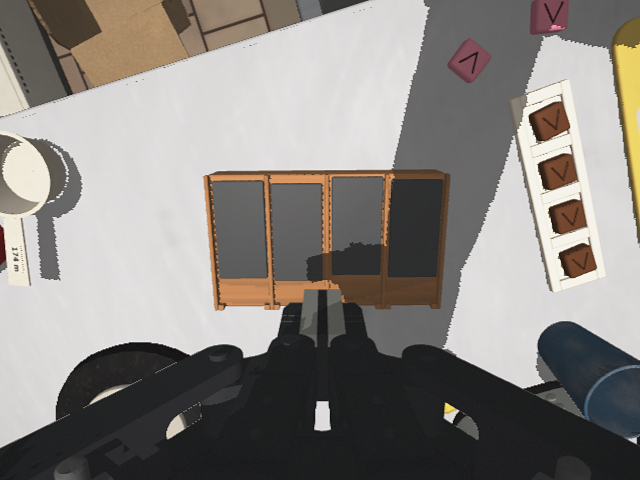

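```bash
cat >> h.py <<'E'
def cad(u,v,z,yaw=74.1): return (round(u*.962+v*.274,4),round(-u*.274+v*.962,4),z,yaw)
E
python3 -c "
from h import *
plan(cad(.63,.0058,.12),cad(.63,.0058,.0425),cad(.56,.0058,.0425),cad(.5385,.0058,.0425),cad(.5385,.0058,.09))"
```

```text
t 2.8 tcp [ 0.4502 -0.2131  0.3005] yaw 74.4 F [-0.4 -0.1  0.3] open 0.0001 tilt 0.02
(0.6076, -0.167, 0.12, 74.1) -> [-0.139, 0.087, 0.181, 0.0, -0.0, 0.3] rows 5.8
(0.6076, -0.167, 0.0425, 74.1) -> [-0.139, 0.087, 0.258, 0.0, -0.0, 0.3] rows 1.9
(0.5403, -0.1479, 0.0425, 74.1) -> [-0.069, 0.087, 0.258, 0.0, -0.0, 0.3] rows 1.7
(0.5196, -0.142, 0.0425, 74.1) -> [-0.048, 0.087, 0.258, 0.0, -0.0, 0.3] rows 0.5
(0.5196, -0.142, 0.09, 74.1) -> [-0.048, 0.087, 0.211, 0.0, -0.0, 0.3] rows 1.1
```

Request:
{"fn": "servo_tool", "kwargs": {"moves": [[0,-0.139,0.087,0.16,0,0,0.3],[0,-0.139,0.087,0.16,0,0,0.3],[0,-0.139,0.087,0.16,0,0,0.3],[0,-0.139,0.087,0.17,0,0,0.3],[0,-0.139,0.087,0.18,0,0,0.3],[0,-0.139,0.087,0.2,0,0,0.3],[0,-0.139,0.087,0.2,0,0,0.3],[0,-0.139,0.087,0.2,0,0,0.3]]}}

```text
t: 3.43
eef_pos: [0.6057, -0.166, 0.0966]
tcp_rot: [-0.004, 0.138, 0.99, 0.0]
contact_force: [-0.6, -0.8, 0.2]
opening: 0.0006
grip_force: 0.0
```

```bash
python3 -c "
from h import *
plan(cad(.63,.0058,.0425),cad(.56,.0058,.0425),cad(.5385,.0058,.0425),cad(.5385,.0058,.09))"
```

```text
t 3.4 tcp [ 0.6057 -0.166   0.0966] yaw 74.1 F [-0.6 -0.8  0.2] open 0.0006 tilt 0.43
(0.6076, -0.167, 0.0425, 74.1) -> [-0.002, -0.000, 0.054, -0.0, -0.4, 0.0] rows 1.3
(0.5403, -0.1479, 0.0425, 74.1) -> [0.067, -0.001, 0.055, -0.0, -0.4, 0.0] rows 1.7
(0.5196, -0.142, 0.0425, 74.1) -> [0.089, -0.000, 0.055, -0.0, -0.4, 0.0] rows 0.5
(0.5196, -0.142, 0.09, 74.1) -> [0.089, -0.000, 0.007, -0.0, -0.4, 0.0] rows 1.1
```

Request:
{"fn": "servo_tool", "kwargs": {"moves": [[0,0,0,0.03,0,0,0],[0,0,0,0.054,0,0,0],[0,0,0,0.054,0,0,0],[0,0,0,0.054,0,0,0],[0,0,0,0.054,0,0,0]]}}

```text
t: 3.85
eef_pos: [0.6089, -0.1689, 0.0493]
tcp_rot: [0.002, 0.139, 0.99, -0.0]
contact_force: [0.3, 0.4, -0.4]
opening: -0.0004
grip_force: 0.0
```

```bash
python3 -c "
from h import *
plan(cad(.63,.0058,.0425),cad(.56,.0058,.0425),cad(.5385,.0058,.0425),cad(.5385,.0058,.09))"
```

```text
t 3.9 tcp [ 0.6089 -0.1689  0.0493] yaw 74.0 F [ 0.3  0.4 -0.4] open -0.0004 tilt 0.20
(0.6076, -0.167, 0.0425, 74.1) -> [0.002, 0.002, 0.007, -0.0, 0.2, -0.1] rows 0.2
(0.5403, -0.1479, 0.0425, 74.1) -> [0.072, 0.001, 0.007, -0.0, 0.2, -0.1] rows 1.7
(0.5196, -0.142, 0.0425, 74.1) -> [0.093, 0.001, 0.006, -0.0, 0.2, -0.1] rows 0.5
(0.5196, -0.142, 0.09, 74.1) -> [0.093, 0.001, -0.041, -0.0, 0.2, -0.1] rows 1.1
```

Request:
{"fn": "servo_tool", "kwargs": {"moves": [[0,0.01,0,0.004,0,0,0],[0,0.03,0,0.004,0,0,0],[0,0.042,0,0.004,0,0,0],[0,0.051,0,0.004,0,0,0],[0,0.06,0,0.004,0,0,0],[0,0.069,0,0.004,0,0,0],[0,0.077,0,0.004,0,0,0],[0,0.084,0,0.004,0,0,0],[0,0.088,0,0.004,0,0,0],[0,0.09,0,0.004,0,0,0]]}}

```text
t: 4.68
eef_pos: [0.5249, -0.1446, 0.0447]
tcp_rot: [0.004, 0.139, 0.99, -0.001]
contact_force: [4.2, -1.4, 6.2]
opening: 0.0002
grip_force: 3.9
```

Request:
{"fn": "servo_tool", "kwargs": {"moves": [[0,0,0,0,0,0,0],[0,0,0,0,0,0,0]]}}

```text
t: 4.85
eef_pos: [0.5246, -0.1446, 0.0446]
tcp_rot: [0.004, 0.139, 0.99, -0.001]
contact_force: [3.5, -1.1, 7.1]
opening: 0.0001
grip_force: 3.9
```

```bash
python3 -c "
from h import *
plan()
for n in ['scene','top']:
    p=grab(n)
    for d in nets.silhouettes('slate1',p):
        c,s,a=rect(d['pixels']); X=w(p,cv2.boxPoints((c,s,a)),.046); u=X[:,0]*.962-X[:,1]*.274; v=X[:,0]*.274+X[:,1]*.962
        print(n,round(d['confidence'],2),'u %.3f..%.3f v %.3f..%.3f'%(u.min(),u.max(),v.min(),v.max()))
"
```

```text
t 4.8 tcp [ 0.5246 -0.1446  0.0446] yaw 74.0 F [ 3.5 -1.1  7.1] open 0.0001 tilt 0.41
scene 0.86 u 0.467..0.585 v -0.078..-0.027
scene 0.73 u 0.467..0.594 v -0.196..-0.142
scene 0.59 u 0.430..0.546 v -0.026..0.039
scene 0.23 u 0.534..0.566 v 0.109..0.172
top 0.87 u 0.471..0.584 v -0.208..-0.146
top 0.6 u 0.537..0.579 v 0.171..0.212
```

Request:
{"fn": "servo_tool", "kwargs": {"moves": [[0,-0.006,0,0,0,0,0],[0,-0.006,0,-0.03,0,0,0],[0,-0.006,0,-0.07,0,0,0],[0,-0.04,-0.05,-0.11,0,0,0],[0,-0.07,-0.09,-0.15,0,0,0],[0,-0.08,-0.116,-0.19,0,0,0],[0,-0.08,-0.116,-0.19,0,0,0],[0,-0.08,-0.116,-0.19,0,0,0]]}}

```text
t: 5.72
eef_pos: [0.5677, -0.2811, 0.2362]
tcp_rot: [0.003, 0.141, 0.99, -0.002]
contact_force: [0.7, 0.4, 0.2]
opening: 0.0003
grip_force: 0.0
```

```bash
cat > slates.py <<'E'
from h import *
import sys
plan()
p=grab("wrist",sys.argv[1] if len(sys.argv)>1 else None)
for d in nets.silhouettes('slate1',p):
    if d["confidence"]<.4: continue
    c,s,a=rect(d['pixels']); X=w(p,cv2.boxPoints((c,s,a)),.046); u=X[:,0]*.962-X[:,1]*.274; v=X[:,0]*.274+X[:,1]*.962
    print(round(d['confidence'],2),np.round(c),'u %.3f..%.3f v %.3f..%.3f'%(u.min(),u.max(),v.min(),v.max()))
E
python3 slates.py w2; python3 -c "
from h import *
plan(cad(.63,-.1102,.0425),cad(.5385,-.1102,.0425))"
```

```text
t 5.7 tcp [ 0.5677 -0.2811  0.2362] yaw 73.8 F [0.7 0.4 0.2] open 0.0003 tilt 0.34
0.85 [486.  48.] u 0.466..0.539 v -0.020..0.034
0.83 [406.  77.] u 0.473..0.575 v -0.078..-0.024
0.81 [326.  88.] u 0.481..0.580 v -0.138..-0.085
0.69 [252.  84.] u 0.478..0.577 v -0.195..-0.142
0.61 [629. 257.] u 0.641..0.689 v 0.130..0.157
t 5.8 tcp [ 0.5676 -0.28    0.2348] yaw 73.8 F [-0.2  1.1 -0.7] open -0.0003 tilt 0.29
(0.5759, -0.2786, 0.0425, 74.1) -> [-0.007, 0.004, 0.192, -0.1, 0.3, -0.3] rows 4.6
(0.4878, -0.2536, 0.0425, 74.1) -> [0.085, 0.003, 0.192, -0.1, 0.3, -0.3] rows 2.2
```

View pics/w2.png

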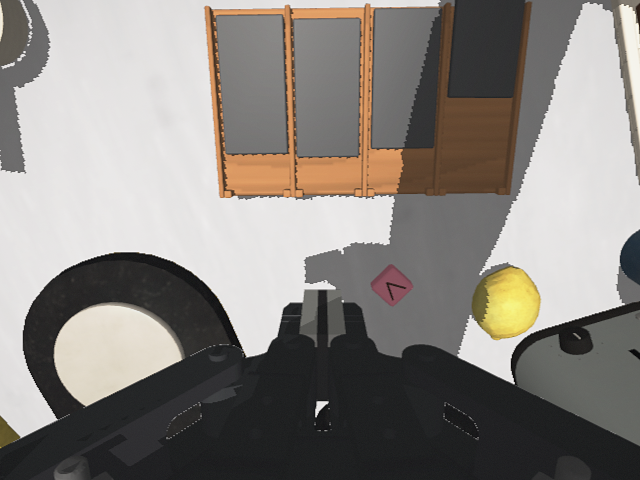

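Request:
{"fn": "servo_tool", "kwargs": {"moves": [[0,-0.009,0.004,0.04,0,0.3,0],[0,-0.009,0.004,0.08,0,0.3,0],[0,-0.009,0.004,0.12,0,0.3,0],[0,-0.009,0.004,0.16,0,0.3,0],[0,-0.009,0.004,0.189,0,0.3,0],[0,-0.009,0.004,0.189,0,0.3,0],[0,-0.009,0.004,0.189,0,0.3,0],[0,-0.009,0.004,0.189,0,0.3,0]]}}

```text
t: 6.48
eef_pos: [0.576, -0.2753, 0.0442]
tcp_rot: [-0.003, 0.139, 0.99, 0.0]
contact_force: [1.2, -0.6, 0.5]
opening: 0.0002
grip_force: 0.0
```

```bash
python3 -c "
from h import *
plan(cad(.63,-.1102,.045),cad(.534,-.1102,.045))"
```

```text
t 6.5 tcp [ 0.576  -0.2753  0.0442] yaw 74.0 F [ 1.2 -0.6  0.5] open 0.0002 tilt 0.32
(0.5759, -0.2786, 0.045, 74.1) -> [-0.001, -0.003, -0.001, 0.0, -0.3, -0.1] rows 0.1
(0.4835, -0.2523, 0.045, 74.1) -> [0.095, -0.003, -0.000, 0.0, -0.3, -0.1] rows 2.3
```

Request:
{"fn": "servo_tool", "kwargs": {"moves": [[0,0.02,-0.002,-0.001,0,0,0],[0,0.032,-0.002,-0.001,0,0,0],[0,0.042,-0.002,-0.001,0,0,0],[0,0.051,-0.002,-0.001,0,0,0],[0,0.06,-0.002,-0.001,0,0,0],[0,0.069,-0.002,-0.001,0,0,0],[0,0.077,-0.002,-0.001,0,0,0],[0,0.085,-0.002,-0.001,0,0,0],[0,0.092,-0.002,-0.001,0,0,0],[0,0.096,-0.002,-0.001,0,0,0]]}}

```text
t: 7.32
eef_pos: [0.4846, -0.252, 0.0461]
tcp_rot: [-0.0, 0.139, 0.99, -0.0]
contact_force: [3.9, -1.5, 5.5]
opening: -0.0001
grip_force: 3.2
```

Request:
{"fn": "servo_tool", "kwargs": {"moves": [[0,0,0,0,0,0,0],[0,-0.006,0,0,0,0,0],[0,-0.006,0,-0.03,0,0,0],[0.07,-0.006,0,-0.07,0,0,0],[0.07,0.02,0.05,-0.11,0,0,0],[0.07,0.06,0.09,-0.15,0,0,0],[0.07,0.09,0.116,-0.19,0,0,0],[0.07,0.09,0.116,-0.19,0,0,0],[0.07,0.09,0.116,-0.19,0,0,0]]}}

```text
t: 8.07
eef_pos: [0.427, -0.113, 0.2367]
tcp_rot: [-0.004, 0.139, 0.99, 0.001]
contact_force: [0.9, 0.6, 0.3]
opening: 0.0695
grip_force: 0.0
```

```bash
python3 slates.py w3; python3 -c "
from h import *
plan(cad(.447,.0058,.10),cad(.447,.0058,.026),cad(.440,-.1102,.1),cad(.44,-.1102,.026))"
```

```text
t 8.1 tcp [ 0.427  -0.113   0.2367] yaw 74.0 F [0.9 0.6 0.3] open 0.0695 tilt 0.43
0.72 [186. 292.] u 0.473..0.549 v -0.135..-0.083
0.57 [253. 302.] u 0.470..0.573 v -0.079..-0.026
0.57 [322. 260.] u 0.435..0.533 v -0.019..0.033
0.56 [122. 305.] u 0.471..0.579 v -0.194..-0.141
t 8.2 tcp [ 0.4283 -0.1132  0.2376] yaw 74.1 F [ 1.  -0.  -0.3] open 0.0697 tilt 0.21
(0.4316, -0.1169, 0.1, 74.1) -> [-0.005, -0.003, 0.138, 0.0, -0.2, 0.0] rows 3.3
(0.4316, -0.1169, 0.026, 74.1) -> [-0.005, -0.003, 0.212, 0.0, -0.2, 0.0] rows 1.8
(0.3931, -0.2266, 0.1, 74.1) -> [0.002, -0.119, 0.138, 0.0, -0.2, 0.0] rows 3.3
(0.3931, -0.2266, 0.026, 74.1) -> [0.002, -0.119, 0.212, 0.0, -0.2, 0.0] rows 1.8
```

View pics/w3.png

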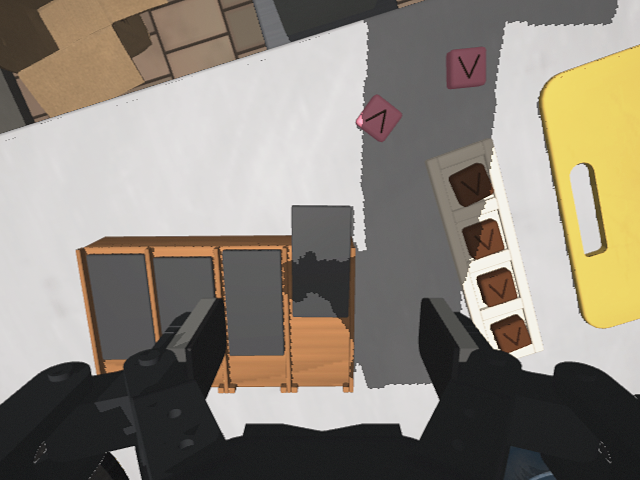

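Request:
{"fn": "servo_tool", "kwargs": {"moves": [[0.07,-0.004,-0.002,0.04,0,0,0],[0.07,-0.004,-0.002,0.08,0,0,0],[0.07,-0.004,-0.002,0.12,0,0,0],[0.07,-0.004,-0.002,0.155,0,0,0],[0.07,-0.004,-0.002,0.18,0,0,0],[0.07,-0.004,-0.002,0.18,0,0,0],[0.07,-0.004,-0.002,0.18,0,0,0],[0.07,-0.004,-0.002,0.18,0,0,0],[0.07,-0.004,-0.002,0.18,0,0,0]], "grip_force": 60}}

```text
t: 8.92
eef_pos: [0.4336, -0.1186, 0.0567]
tcp_rot: [-0.001, 0.14, 0.99, 0.0]
contact_force: [-0.0, 0.3, -0.7]
opening: 0.0699
grip_force: 0.0
```

```bash
python3 -c "
from h import *
plan(cad(.447,.0065,.037))
grab('scene'); plan(cad(.447,.0065,.037))
grab('scene'); plan(cad(.447,.0065,.037))"
```

```text
t 8.9 tcp [ 0.4336 -0.1186  0.0567] yaw 74.0 F [-0.   0.3 -0.7] open 0.0699 tilt 0.13
(0.4318, -0.1162, 0.037, 74.1) -> [0.002, 0.002, 0.020, -0.0, -0.1, -0.1] rows 0.5
t 9.0 tcp [ 0.4338 -0.1186  0.0569] yaw 74.0 F [-0.4  0.2 -0.1] open 0.0697 tilt 0.10
(0.4318, -0.1162, 0.037, 74.1) -> [0.003, 0.002, 0.020, -0.0, -0.1, -0.1] rows 0.5
t 9.0 tcp [ 0.4337 -0.1185  0.0568] yaw 74.0 F [ 0.3 -0.8 -1.1] open 0.0699 tilt 0.10
(0.4318, -0.1162, 0.037, 74.1) -> [0.002, 0.002, 0.020, -0.0, -0.1, -0.1] rows 0.5
```

Request:
{"fn": "servo_tool", "kwargs": {"moves": [[0.07,0.003,0.002,0.012,0,0,0],[0.07,0.003,0.002,0.02,0,0,0],[0.07,0.003,0.002,0.02,0,0,0],[0.07,0.003,0.002,0.02,0,0,0],[0.04,0.003,0.002,0.02,0,0,0],[0.04,0.003,0.002,0.02,0,0,0],[0.04,0.003,0.002,0.02,0,0,0],[0.04,0.003,0.002,0.02,0,0,0],[0.04,0.003,0.002,0.02,0,0,0],[0.04,0.003,0.002,0.02,0,0,0]], "grip_force": 60}}

```text
t: 9.85
eef_pos: [0.4301, -0.1153, 0.0358]
tcp_rot: [-0.002, 0.139, 0.99, 0.0]
contact_force: [-1.0, 0.1, 6.1]
opening: 0.0481
grip_force: 61.1
```

Request:
{"fn": "servo_tool", "kwargs": {"moves": [[0.04,0,0,-0.01,0,0,0],[0.04,0,0,-0.02,0,0,0],[0.04,0.005,0,-0.04,0,0,0],[0.04,0.005,0,-0.07,0,0,0],[0.04,0.005,0,-0.1,0,0,0],[0.04,0.005,0,-0.1,0,0,0]]}}

```text
t: 10.35
eef_pos: [0.4288, -0.1149, 0.1399]
tcp_rot: [0.002, 0.139, 0.99, -0.0]
contact_force: [0.9, -1.2, -1.0]
opening: 0.0478
grip_force: 62.1
```

```bash
python3 -c "
from h import *
plan((.42,.14,.14,85),(.44,.399,.12,93.6),(.44,.399,.04,93.6))
p=grab('wrist','w4')"
```

```text
t 10.3 tcp [ 0.4288 -0.1149  0.1399] yaw 74.0 F [ 0.9 -1.2 -1. ] open 0.0478 tilt 0.20
(0.42, 0.14, 0.14, 85) -> [0.079, 0.243, -0.000, -0.0, 0.2, -11.0] rows 6.1
(0.44, 0.399, 0.12, 93.6) -> [0.131, 0.497, 0.020, -0.0, 0.2, -19.6] rows 6.2
(0.44, 0.399, 0.04, 93.6) -> [0.132, 0.497, 0.100, -0.0, 0.2, -19.6] rows 1.9
```

View pics/w4.png

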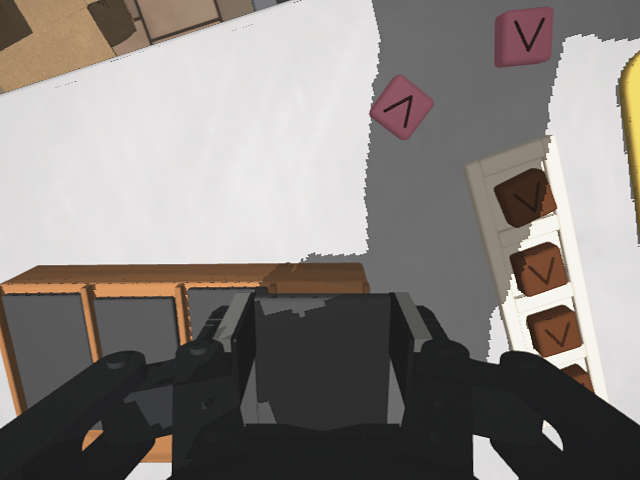

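Request:
{"fn": "servo_tool", "kwargs": {"moves": [[0.04,0.08,0.243,0,0,0,-11],[0.04,0.08,0.243,0,0,0,-11],[0.04,0.08,0.243,0,0,0,-11],[0.04,0.08,0.243,0,0,0,-11],[0.04,0.08,0.243,0,0,0,-11],[0.04,0.08,0.243,0,0,0,-11],[0.04,0.131,0.497,0.02,0,0,-19.6],[0.04,0.131,0.497,0.02,0,0,-19.6],[0.04,0.131,0.497,0.02,0,0,-19.6],[0.04,0.131,0.497,0.02,0,0,-19.6]]}}

```text
t: 11.23
eef_pos: [0.4275, 0.3031, 0.1215]
tcp_rot: [-0.004, -0.031, 0.999, 0.0]
contact_force: [1.4, -0.2, -1.4]
opening: 0.0476
grip_force: 62.2
```

```bash
python3 -c "
from h import *
plan((.44,.399,.08,93.6),(.44,.399,.03,93.6))"
```

```text
t 11.2 tcp [0.4275 0.3031 0.1215] yaw 93.6 F [ 1.4 -0.2 -1.4] open 0.0476 tilt 0.40
(0.44, 0.399, 0.08, 93.6) -> [-0.019, 0.095, 0.041, 0.0, -0.4, 0.0] rows 2.5
(0.44, 0.399, 0.03, 93.6) -> [-0.019, 0.095, 0.091, 0.0, -0.4, 0.0] rows 1.2
```

Request:
{"fn": "servo_tool", "kwargs": {"moves": [[0.04,-0.01,0.04,0.02,0,0,0],[0.04,-0.012,0.08,0.04,0,0,0],[0.04,-0.012,0.08,0.06,0,0,0],[0.04,-0.012,0.08,0.08,0,0,0],[0.04,-0.012,0.08,0.08,0,0,0],[0.04,-0.012,0.08,0.08,0,0,0],[0.04,-0.012,0.08,0.08,0,0,0]]}}

```text
t: 11.82
eef_pos: [0.4352, 0.3817, 0.0433]
tcp_rot: [-0.003, -0.031, 1.0, 0.0]
contact_force: [-0.3, -0.4, -0.7]
opening: 0.0477
grip_force: 62.3
```

```bash
python3 -c "
from h import *
plan((.44,.399,.009,93.6))
p=grab('top'); d=nets.silhouettes('board',p)[0]; m=d['pixels'].astype(np.uint8); m=cv2.morphologyEx(m,cv2.MORPH_CLOSE,np.ones((25,25)));c,s,a=rect(m)
b=w(p,cv2.boxPoints((c,s,a)),.011); print(w(p,c,.011),b[:,:2].round(3).tolist(),np.degrees(np.arctan2(*(b[1]-b[0])[[1,0]])))
"
```

```text
t 11.8 tcp [0.4352 0.3817 0.0433] yaw 93.5 F [-0.3 -0.4 -0.7] open 0.0477 tilt 0.33
(0.44, 0.399, 0.009, 93.6) -> [-0.006, 0.017, 0.034, 0.1, -0.3, -0.1] rows 0.9
[[0.7289987  0.00336162 0.011     ]] [[0.763, 0.062], [0.796, -0.018], [0.695, -0.055], [0.663, 0.024]] -67.7926837731141
```

Request:
{"fn": "servo_tool", "kwargs": {"moves": [[0.04,-0.006,0.017,0.02,0,0,0],[0.04,-0.006,0.017,0.028,0,0,0],[0.04,-0.006,0.017,0.032,0,0,0],[0.04,-0.006,0.017,0.035,0,0,0],[0.04,-0.006,0.017,0.035,0,0,0],[0.04,-0.006,0.017,0.035,0,0,0]]}}

```text
t: 12.42
eef_pos: [0.4402, 0.3993, 0.009]
tcp_rot: [-0.002, -0.031, 1.0, 0.001]
contact_force: [1.2, -0.0, -0.1]
opening: 0.0478
grip_force: 62.4
```

```bash
python3 -c "
from h import *
plan((.44,.399,.009,93.6))"
```

```text
t 12.4 tcp [0.4402 0.3993 0.009 ] yaw 93.5 F [ 1.2 -0.  -0.1] open 0.0478 tilt 0.29
(0.44, 0.399, 0.009, 93.6) -> [0.000, -0.000, -0.000, 0.1, -0.3, -0.1] rows 0.0
```

Request:
{"fn": "servo_tool", "kwargs": {"moves": [[0.04,0,0,0.002,0,0,0],[0.04,0,0,0.002,0,0,0],[0.06,0,0,0.002,0,0,0],[0.06,0,0,0.002,0,0,0],[0.06,0,0,0.002,0,0,0],[0.06,0,0,0.002,0,0,0],[0.06,0,0,-0.01,0,0,0],[0.06,0,0,-0.04,0,0,0],[0.06,0,0,-0.08,0,0,0],[0.06,0,-0.03,-0.11,0,0,0]]}}

```text
t: 13.25
eef_pos: [0.4437, 0.3746, 0.1201]
tcp_rot: [-0.001, -0.033, 0.999, 0.003]
contact_force: [1.9, 1.0, 0.5]
opening: 0.0601
grip_force: 0.0
```

Request:
{"fn": "servo_tool", "kwargs": {"moves": [[0,-0.03,-0.04,-0.04,0,0,5],[0,-0.06,-0.08,-0.06,0,0,10],[0,-0.09,-0.12,-0.08,0,0,15],[0,-0.1,-0.16,-0.08,0,0,19],[0,-0.1,-0.2,-0.08,0,0,19],[0,-0.1,-0.24,-0.08,0,0,19],[0,-0.1,-0.28,-0.08,0,0,19],[0,-0.1,-0.32,-0.08,0,0,19],[0,-0.1,-0.36,-0.08,0,0,19],[0,-0.1,-0.38,-0.08,0,0,19]]}}

```text
t: 14.08
eef_pos: [0.5657, 0.0037, 0.1967]
tcp_rot: [-0.002, 0.134, 0.991, 0.0]
contact_force: [-0.2, -0.3, -1.0]
opening: -0.0002
grip_force: 0.0
```

```bash
python3 slates.py; python3 -c "
from h import *
plan(cad(.63,-.1102,.08))
p=grab('top','top1')
for d in nets.silhouettes('slate1',p)+nets.silhouettes('praline1',p):
    c,s,a=rect(d['pixels']); print(round(d['confidence'],2),w(p,c,.017)[0,:2].round(3),np.round(s),round(a))"
```

```text
t 14.1 tcp [0.5657 0.0037 0.1967] yaw 74.6 F [-0.2 -0.3 -1. ] open -0.0002 tilt 0.29
0.69 [ 30. 192.] u 0.468..0.581 v -0.076..-0.025
t 14.2 tcp [ 5.659e-01 -1.000e-04  1.966e-01] yaw 74.1 F [-0.3  0.4 -0. ] open -0.0002 tilt 0.29
(0.5759, -0.2786, 0.08, 74.1) -> [-0.086, -0.265, 0.117, -0.1, -0.3, 0.0] rows 7.2
0.89 [ 0.481 -0.256] [24. 47.] 13
0.76 [0.478 0.402] [47. 24.] 90
0.61 [ 0.491 -0.196] [24. 46.] 14
0.57 [ 0.464 -0.31 ] [25. 48.] 12
0.7 [ 0.66  -0.237] [14. 14.] 56
```

View pics/top1.png

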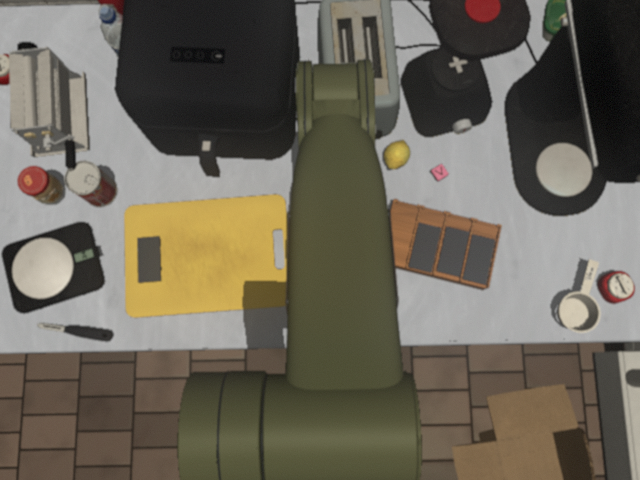

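Slate 1 lies flat on the board at pixel (149,259), as planned. Next is lane C, pushing lower this time.

Request:
{"fn": "servo_tool", "kwargs": {"moves": [[0,-0.086,-0.265,0.05,0,0,0],[0,-0.086,-0.265,0.05,0,0,0],[0,-0.086,-0.265,0.05,0,0,0],[0,-0.086,-0.265,0.05,0,0,0],[0,-0.086,-0.265,0.05,0,0,0],[0,-0.086,-0.265,0.09,0,0,0],[0,-0.086,-0.265,0.13,0,0,0],[0,-0.086,-0.265,0.144,0,0,0],[0,-0.086,-0.265,0.144,0,0,0],[0,-0.086,-0.265,0.144,0,0,0]]}}

```text
t: 15.17
eef_pos: [0.5751, -0.2703, 0.0484]
tcp_rot: [-0.006, 0.134, 0.991, 0.002]
contact_force: [0.4, 1.0, 0.1]
opening: -0.0002
grip_force: 0.0
```

Request:
{"fn": "servo_tool", "kwargs": {"moves": [[0,0,0,0,0,0,0],[0,0,0,0,0,0,0],[0,0,0,0,0,0,0]]}}

```text
t: 15.42
eef_pos: [0.5797, -0.2716, 0.0549]
tcp_rot: [-0.0, 0.133, 0.991, -0.0]
contact_force: [0.3, -1.5, -0.2]
opening: 0.0002
grip_force: 0.0
```

```bash
python3 -c "
from h import *
plan(cad(.63,-.1102,.0415),cad(.533,-.1102,.0415))"
```

```text
t 15.4 tcp [ 0.5797 -0.2716  0.0549] yaw 74.7 F [ 0.3 -1.5 -0.2] open 0.0002 tilt 0.06
(0.5759, -0.2786, 0.0415, 74.1) -> [0.002, -0.008, 0.013, -0.0, -0.1, 0.6] rows 0.4
(0.4826, -0.2521, 0.0415, 74.1) -> [0.099, -0.007, 0.013, -0.0, -0.1, 0.6] rows 2.3
```

Request:
{"fn": "servo_tool", "kwargs": {"moves": [[0,0.005,-0.007,0.013,0,0,0.6],[0,0.02,-0.007,0.0135,0,0,0.6],[0,0.032,-0.007,0.0135,0,0,0.6],[0,0.042,-0.007,0.0135,0,0,0.6],[0,0.052,-0.007,0.0135,0,0,0.6],[0,0.062,-0.007,0.0135,0,0,0.6],[0,0.072,-0.007,0.0135,0,0,0.6],[0,0.082,-0.007,0.0135,0,0,0.6],[0,0.091,-0.007,0.0135,0,0,0.6],[0,0.098,-0.007,0.0135,0,0,0.6]]}}

```text
t: 16.25
eef_pos: [0.4821, -0.2529, 0.041]
tcp_rot: [-0.001, 0.139, 0.99, -0.0]
contact_force: [0.7, -0.4, 0.5]
opening: 0.0
grip_force: 0.7
```

Request:
{"fn": "servo_tool", "kwargs": {"moves": [[0,0,0,0,0,0,0],[0,0,0,0,0,0,0],[0,-0.006,0,0,0,0,0],[0,-0.006,0,-0.03,0,0,0],[0.07,-0.006,0,-0.07,0,0,0],[0.07,0.02,0,-0.11,0,0,0],[0.07,0.06,0,-0.15,0,0,0],[0.07,0.09,0,-0.19,0,0,0],[0.07,0.09,0,-0.19,0,0,0],[0.07,0.09,0,-0.19,0,0,0]]}}

```text
t: 17.08
eef_pos: [0.3951, -0.2288, 0.2348]
tcp_rot: [0.0, 0.14, 0.99, -0.001]
contact_force: [-0.2, -0.2, 0.7]
opening: 0.0699
grip_force: 0.0
```

```bash
python3 slates.py w5; python3 -c "
from h import *
plan(cad(.440,-.1102,.06))"
```

```text
t 17.1 tcp [ 0.3951 -0.2288  0.2348] yaw 73.9 F [-0.2 -0.2  0.7] open 0.0699 tilt 0.13
0.76 [324. 240.] u 0.424..0.512 v -0.139..-0.084
0.71 [391. 299.] u 0.469..0.574 v -0.079..-0.026
0.57 [259. 303.] u 0.474..0.577 v -0.195..-0.142
t 17.2 tcp [ 0.3965 -0.2291  0.2309] yaw 74.0 F [ 0.6  0.1 -0.4] open 0.0703 tilt 0.10
(0.3931, -0.2266, 0.06, 74.1) -> [0.004, 0.002, 0.171, -0.0, -0.1, -0.1] rows 4.1
```

Request:
{"fn": "servo_tool", "kwargs": {"moves": [[0.07,0.004,0.001,0.04,0,0,0],[0.07,0.004,0.001,0.08,0,0,0],[0.07,0.004,0.001,0.12,0,0,0],[0.07,0.004,0.001,0.155,0,0,0],[0.07,0.004,0.001,0.175,0,0,0],[0.07,0.004,0.001,0.175,0,0,0],[0.07,0.004,0.001,0.175,0,0,0],[0.07,0.004,0.001,0.175,0,0,0],[0.07,0.004,0.001,0.175,0,0,0]]}}

```text
t: 17.93
eef_pos: [0.3928, -0.2271, 0.0559]
tcp_rot: [-0.001, 0.139, 0.99, -0.0]
contact_force: [-0.5, -0.6, 0.5]
opening: 0.07
grip_force: 0.0
```

```bash
python3 -c "
from h import *
plan(cad(.440,-.1107,.0365))"
```

```text
t 17.9 tcp [ 0.3928 -0.2271  0.0559] yaw 74.0 F [-0.5 -0.6  0.5] open 0.0700 tilt 0.14
(0.3929, -0.2271, 0.0365, 74.1) -> [-0.000, -0.000, 0.019, -0.0, -0.1, -0.1] rows 0.5
```

Request:
{"fn": "servo_tool", "kwargs": {"moves": [[0.07,0,0,0.012,0,0,0],[0.07,0,0,0.0195,0,0,0],[0.07,0,0,0.0195,0,0,0],[0.07,0,0,0.0195,0,0,0],[0.04,0,0,0.0195,0,0,0],[0.04,0,0,0.0195,0,0,0],[0.04,0,0,0.0195,0,0,0],[0.04,0,0,0.0195,0,0,0],[0.04,0,0,0.0195,0,0,0],[0.04,0,0,0.0195,0,0,0]]}}

```text
t: 18.77
eef_pos: [0.391, -0.2262, 0.0353]
tcp_rot: [-0.002, 0.139, 0.99, 0.0]
contact_force: [-0.3, 0.2, -0.1]
opening: 0.0401
grip_force: 0.0
```

Request:
{"fn": "servo_tool", "kwargs": {"moves": [[0.04,0,0,-0.01,0,0,0],[0.04,0,0,-0.02,0,0,0],[0.04,0.005,0,-0.04,0,0,0],[0.04,0.005,0,-0.07,0,0,0],[0.04,0.005,0,-0.1,0,0,0],[0.04,0.005,0,-0.1,0,0,0],[0.04,0.005,0,-0.1,0,0,0],[0.04,0.005,0,-0.1,0,0,0]]}}

```text
t: 19.43
eef_pos: [0.3865, -0.2248, 0.135]
tcp_rot: [-0.003, 0.139, 0.99, 0.0]
contact_force: [-0.3, -0.1, -0.1]
opening: 0.0401
grip_force: 0.0
```

```bash
python3 -c "
from h import *
plan((.42,.05,.14,85),(.449,.324,.12,93.6),(.449,.324,.05,93.6))"
```

```text
t 19.4 tcp [ 0.3865 -0.2248  0.135 ] yaw 74.0 F [-0.3 -0.1 -0.1] open 0.0401 tilt 0.30
(0.42, 0.05, 0.14, 85) -> [0.044, 0.273, -0.005, 0.0, -0.3, -11.0] rows 6.6
(0.449, 0.324, 0.12, 93.6) -> [0.091, 0.545, 0.015, 0.1, -0.3, -19.6] rows 6.6
(0.449, 0.324, 0.05, 93.6) -> [0.091, 0.545, 0.085, 0.1, -0.3, -19.6] rows 1.7
```

```bash
python3 slates.py w6; python3 -c "
from h import *
grab('scene','s6')"
```

```text
t 19.4 tcp [ 0.3865 -0.2248  0.135 ] yaw 74.0 F [-0.3 -0.1 -0.1] open 0.0401 tilt 0.30
0.96 [407. 358.] u 0.457..0.560 v -0.099..-0.017
0.93 [233. 368.] u 0.472..0.557 v -0.194..-0.141
```

View pics/w6.png

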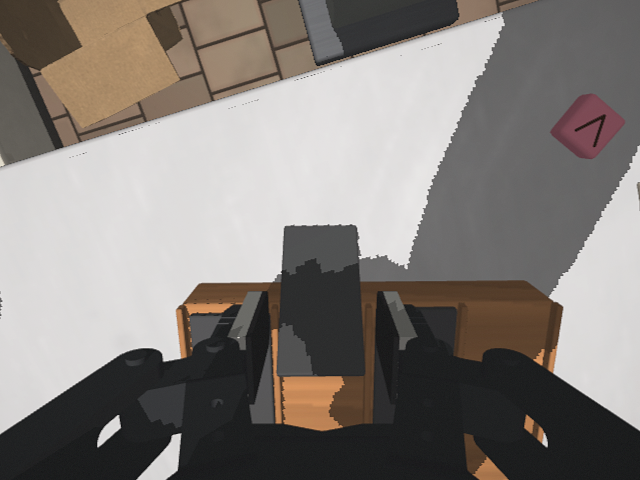

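View pics/s6.png

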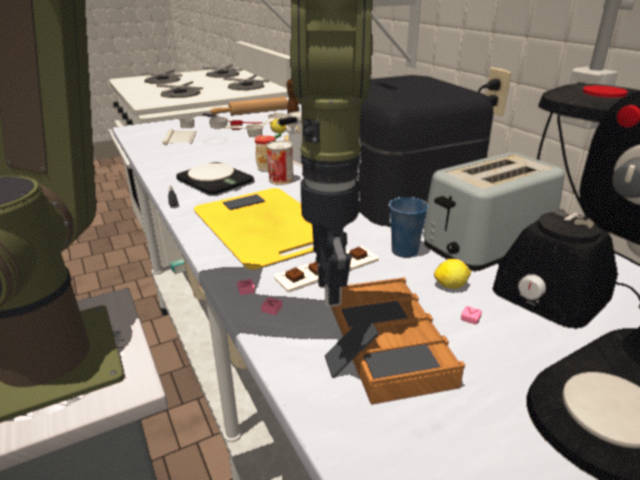

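The slate from lane C has tipped. It now leans over the block's front edge, at wrist pixels (284–357, 226) to (278–363, 376). I'll compute its pose from its corners.

```bash
python3 - <<'E'
from h import *
plan()
p=grab('wrist'); K,r,t=cam(p); Rm=R.from_rotvec(r).as_matrix()
m=max((d for d in nets.silhouettes('slate1',p)),key=lambda d:-abs(d['pixel'][0]-320)-abs(d['pixel'][1]-300))
print(m['pixel'],m['confidence'],m['pixels'].sum())
img=np.array([[284.5,226],[356.5,226],[363,376],[278,376]],float)
obj=np.array([[-.05,-.025,0],[-.05,.025,0],[.05,.025,0],[.05,-.025,0]])
n,rv,tv,e=cv2.solvePnPGeneric(obj,img,K,None,flags=cv2.SOLVEPNP_IPPE)
for a,b,c in zip(rv,tv,e):
    X=(R.from_rotvec(a.ravel()).apply(obj)+b.ravel()-t)@Rm
    print(c.ravel(),X.round(4).tolist(),'uv',[(round(x*.962-y*.274,3),round(x*.274+y*.962,3),round(z,3)) for x,y,z in X])
E
```

```text
t 19.6 tcp [ 0.3857 -0.2243  0.134 ] yaw 74.0 F [-1.3 -1.  -0.2] open 0.0405 tilt 0.46
[319.1, 306.8] 0.86 12216
[0.0359217] [[0.3765, -0.2489, -0.0032], [0.3905, -0.2009, -0.0034], [0.4628, -0.2216, 0.0624], [0.4489, -0.2696, 0.0626]] uv [(np.float64(0.43), np.float64(-0.136), np.float64(-0.003)), (np.float64(0.431), np.float64(-0.086), np.float64(-0.003)), (np.float64(0.506), np.float64(-0.086), np.float64(0.062)), (np.float64(0.506), np.float64(-0.136), np.float64(0.063))]
[3.34547983] [[0.3689, -0.2466, 0.0308], [0.3828, -0.1985, 0.0307], [0.4787, -0.2263, 0.0373], [0.4648, -0.2743, 0.0374]] uv [(np.float64(0.422), np.float64(-0.136), np.float64(0.031)), (np.float64(0.423), np.float64(-0.086), np.float64(0.031)), (np.float64(0.522), np.float64(-0.086), np.float64(0.037)), (np.float64(0.522), np.float64(-0.137), np.float64(0.037))]
```

```bash
python3 - <<'E'
from h import *
from scipy.optimize import least_squares
o=st(); p=grab('wrist'); K,r,t=cam(p); C=-R.from_rotvec(r).as_matrix().T@t
print("cam uv z",(C[0]*.962-C[1]*.274,C[0]*.274+C[1]*.962,C[2]))
def P(u,z,v=-.111): return proj(p,[[u*.962+v*.274,-u*.274+v*.962,z]])[0]
# check block front top edge and back edge rows in lane A/ D side
print("block front edge row",P(.4655,.04,-.05),P(.4655,.048,.033),"slateD front",P(.474,.046,-.168))
for H in (0.,):
  for th in range(20,65,5):
    a=np.radians(th); L=.04/np.sin(a); s=np.array([np.cos(a),np.sin(a)]); n=np.array([-s[1],s[0]])*.006
    lo=np.array([.4655,.04])-L*s; hi=lo+.1*s
    print(th,"lower end rows",P(*lo)[1].round(),P(*(lo+n))[1].round(),"upper",P(*hi)[1].round(),P(*(hi+n))[1].round(), "widths",(P(*(lo+n),-.086)-P(*(lo+n),-.136))[0].round(),(P(*(hi+n),-.086)-P(*(hi+n),-.136))[0].round())
E
```

```text
t 19.68 tcp [ 0.3859 -0.2244  0.1342] q [-3.700e-03  1.394e-01  9.902e-01  8.000e-04] F [-0.  -0.3 -0.5] open 0.0399
cam uv z (np.float64(0.3666246454326568), np.float64(-0.11016510211154945), np.float64(0.27561958002711523))
block front edge row [420.06661653 296.67797163] [562.28921767 301.48607973] slateD front [227.07202975 314.17006527]
20 lower end rows 113.0 109.0 upper 269.0 269.0 widths 80.0 83.0
25 lower end rows 151.0 148.0 upper 306.0 306.0 widths 78.0 83.0
30 lower end rows 177.0 173.0 upper 330.0 330.0 widths 77.0 85.0
35 lower end rows 195.0 191.0 upper 348.0 347.0 widths 76.0 87.0
40 lower end rows 209.0 204.0 upper 360.0 358.0 widths 75.0 89.0
45 lower end rows 220.0 215.0 upper 369.0 367.0 widths 74.0 91.0
50 lower end rows 229.0 224.0 upper 375.0 372.0 widths 74.0 93.0
55 lower end rows 237.0 231.0 upper 379.0 374.0 widths 73.0 95.0
60 lower end rows 244.0 237.0 upper 380.0 374.0 widths 73.0 98.0
```

Request:
{"fn": "servo_tool", "kwargs": {"moves": [[0.07,0.01,0,0,0,-7,0],[0.07,0.02,0,0,0,-14,0],[0.07,0.03,0,0,0,-21,0],[0.07,0.038,0,0.01,0,-28,0],[0.07,0.038,0,0.02,0,-35,0],[0.07,0.038,0,0.03,0,-42,0],[0.07,0.038,0,0.04,0,-44,0],[0.07,0.038,0,0.04,0,-44,0],[0.07,0.038,0,0.04,0,-44,0],[0.07,0.038,0,0.04,0,-44,0]]}}

```text
t: 20.57
eef_pos: [0.3533, -0.2239, 0.1113]
tcp_rot: [0.357, 0.129, 0.924, -0.044]
contact_force: [-0.4, 0.3, -0.4]
opening: 0.0703
grip_force: 0.0
```

```bash
cat >> h.py <<'E'
def plan2(*wps):
    "(u,z,v,tilt deg) in caddy frame -> shifts"
    o=ctrl.get_obs(); M=R.from_quat(np.roll(o["tcp_rot"],-1)).as_matrix()
    U=np.array([.962,-.274,0]);V=np.array([.274,.962,0]);Zz=np.array([0,0,1.])
    P=np.array(o["eef_pos"]); print("t %.1f"%o["t"],"u %.4f v %.4f z %.4f"%(P@U,P@V,P[2]),"tilt",np.degrees(np.arctan2(M[:,2]@U,-M[2,2])).round(1),"open",round(o["opening"],4),"F",np.round(o["contact_force"],1))
    for u,z,v,a in wps:
        W=np.c_[-U,V,-Zz]@R.from_euler("y",-a,degrees=True).as_matrix()
        print("-> [%.4f, %.4f, %.4f, %.1f, %.1f, %.1f]"%(*(M.T@(u*U+v*V+z*Zz-P)),*R.from_matrix(M.T@W).as_rotvec(degrees=True)))
E
python3 - <<'E'
from h import *
plan2((.395,.088,-.111,44),(.4577,.0235,-.111,44))
p=grab('wrist','w7')
E
```

```text
t 20.6 u 0.4012 v -0.1186 z 0.1113 tilt 42.2 open 0.0703 F [-0.4  0.3 -0.4]
-> [0.0201, 0.0073, 0.0133, 0.6, -1.8, -0.2]
-> [0.0170, 0.0063, 0.1032, 0.6, -1.8, -0.2]
```

View pics/w7.png

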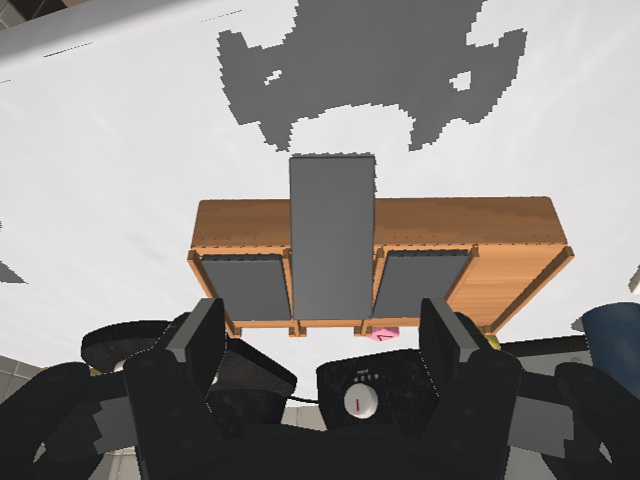

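```bash
python3 - <<'E'
from h import *
p=grab('wrist'); K,r,t=cam(p); Rm=R.from_rotvec(r).as_matrix()
o=ctrl.get_obs()
m=max(nets.silhouettes('slate1',p),key=lambda d:d['pixels'].sum()); c,s,a=rect(m['pixels']); print(c,s,a)
img=np.array([[290,155],[375,154],[373.5,319],[292,319.5]],float)
obj=np.array([[-.05,-.025,0],[-.05,.025,0],[.05,.025,0],[.05,-.025,0]])
n,rv,tv,e=cv2.solvePnPGeneric(obj,img,K,None,flags=cv2.SOLVEPNP_IPPE)
for a,b,c in zip(rv,tv,e):
    X=(R.from_rotvec(a.ravel()).apply(obj)+b.ravel()-t)@Rm
    print(c.ravel(),'uvz',[(round(float(x*.962-y*.274),3),round(float(x*.274+y*.962),3),round(float(z),3)) for x,y,z in X])
def P(u,z,v=-.111): return proj(p,[[u*.962+v*.274,-u*.274+v*.962,z]])[0].round()
print("front edge",P(.469,.04,-.05),P(.4655,.04,-.05),"slate D",P(.474,.046,-.168))
a=np.radians(44);s=np.array([np.cos(a),np.sin(a)]);nn=np.array([-s[1],s[0]])
lo=np.array([.469,.04])-s*.04/s[1]
print("model top corners",P(*(lo+nn*.006),-.136),P(*(lo+nn*.006),-.086),P(*(lo+nn*.006+.1*s),-.086))
plan2((.4577,.0235,-.111,44))
E
```

```text
(331.5, 237.5) (163.0, 85.0) 90.0
[0.3703454] uvz [(0.431, -0.136, 0.0), (0.432, -0.086, -0.0), (0.498, -0.086, 0.075), (0.497, -0.136, 0.075)]
[1.52673594] uvz [(0.444, -0.136, -0.012), (0.44, -0.086, -0.01), (0.481, -0.087, 0.082), (0.485, -0.137, 0.08)]
front edge [433. 247.] [434. 244.] slate D [239. 261.]
model top corners [289. 151.] [378. 150.] [373. 316.]
t 20.7 u 0.4020 v -0.1182 z 0.1119 tilt 42.3 open 0.0701 F [ 0.5 -1.2 -1.1]
-> [0.0182, 0.0060, 0.1031, 0.6, -1.7, -0.1]
```

Request:
{"fn": "servo_tool", "kwargs": {"moves": [[0.07,0.018,0.006,0.03,0.6,-2,0],[0.07,0.018,0.006,0.06,0.6,-2,0],[0.07,0.018,0.006,0.075,0.6,-2,0],[0.07,0.018,0.006,0.075,0.6,-2,0],[0.07,0.018,0.006,0.075,0.6,-2,0],[0.07,0.018,0.006,0.075,0.6,-2,0],[0.07,0.018,0.006,0.075,0.6,-2,0]]}}

```text
t: 21.3
eef_pos: [0.4067, -0.2487, 0.0681]
tcp_rot: [0.359, 0.126, 0.924, -0.042]
contact_force: [0.1, 0.4, 1.4]
opening: 0.0701
grip_force: 0.0
```

```bash
python3 - <<'E'
from h import *
plan2((.4577,.0235,-.111,45))
E
```

```text
t 21.3 u 0.4593 v -0.1278 z 0.0681 tilt 42.4 open 0.0701 F [0.1 0.4 1.4]
-> [0.0311, 0.0161, 0.0323, 1.0, -2.6, -0.1]
```

```bash
python3 - <<'E'
from h import *
o=ctrl.get_obs(); print(np.round(o["joint_positions"],3)); plan()
E
```

```text
[-0.778  0.177 -1.284 -0.558  0.345 -0.385]
t 21.3 tcp [ 0.4067 -0.2487  0.0681] yaw 74.7 F [0.1 0.4 1.4] open 0.0701 tilt 42.38
```

```bash
python3 - <<'E'
from h import *
plan2((.40,.13,-.111,42),(.415,.115,-.111,22))
E
```

```text
t 21.3 u 0.4593 v -0.1278 z 0.0681 tilt 42.4 open 0.0701 F [0.1 0.4 1.4]
-> [0.0020, 0.0182, -0.0853, 1.0, 0.4, -0.1]
-> [0.0010, 0.0178, -0.0641, 1.0, 20.4, 0.1]
```

Request:
{"fn": "servo_tool", "kwargs": {"moves": [[0.07,0.001,0.01,-0.03,0,0,0],[0.07,0.001,0.018,-0.065,1,5,0],[0.07,0.001,0.018,-0.065,1,12,0],[0.07,0.001,0.018,-0.065,1,19,0],[0.07,0.001,0.018,-0.065,1,20.4,0],[0.07,0.001,0.018,-0.065,1,20.4,0],[0.07,0.001,0.018,-0.065,1,20.4,0],[0.07,0.001,0.018,-0.065,1,20.4,0]]}}

```text
t: 21.97
eef_pos: [0.3686, -0.2206, 0.116]
tcp_rot: [0.19, 0.135, 0.972, -0.027]
contact_force: [-0.4, -0.1, -0.1]
opening: 0.0696
grip_force: 0.0
```

```bash
python3 - <<'E'
from h import *
o=ctrl.get_obs(); print(np.round(o["joint_positions"],3)); plan2((.426,.083,-.111,22),(.4523,.0178,-.111,22))
E
```

```text
[-0.637 -0.036 -0.918  0.326  0.132 -0.337]
t 22.0 u 0.4150 v -0.1112 z 0.1160 tilt 22.1 open 0.0696 F [-0.4 -0.1 -0.1]
-> [0.0020, 0.0002, 0.0347, -0.1, 0.1, 0.1]
-> [0.0022, 0.0003, 0.1051, -0.1, 0.1, 0.1]
```

Request:
{"fn": "servo_tool", "kwargs": {"moves": [[0.07,0.002,0,0.03,0,0,0],[0.07,0.002,0,0.06,0,0,0],[0.07,0.002,0,0.075,0,0,0],[0.07,0.002,0,0.075,0,0,0],[0.07,0.002,0,0.075,0,0,0],[0.07,0.002,0,0.075,0,0,0],[0.07,0.002,0,0.075,0,0,0]]}}

```text
t: 22.55
eef_pos: [0.3938, -0.2283, 0.0458]
tcp_rot: [0.189, 0.135, 0.972, -0.027]
contact_force: [0.2, 1.1, 0.2]
opening: 0.0702
grip_force: 0.0
```

```bash
python3 - <<'E'
from h import *
o=ctrl.get_obs(); print(np.round(o["joint_positions"],3)); plan2((.4523,.0178,-.111,22))
E
```

```text
[-0.611  0.139 -0.996  0.07   0.122 -0.312]
t 22.6 u 0.4414 v -0.1117 z 0.0458 tilt 22.1 open 0.0702 F [0.2 1.1 0.2]
-> [0.0001, 0.0007, 0.0302, -0.1, 0.0, 0.1]
```

Request:
{"fn": "servo_tool", "kwargs": {"moves": [[0.07,0,0.0005,0.015,0,0,0],[0.07,0,0.0005,0.03,0,0,0],[0.07,0,0.0005,0.03,0,0,0],[0.07,0,0.0005,0.03,0,0,0],[0.04,0,0.0005,0.03,0,0,0],[0.04,0,0.0005,0.03,0,0,0],[0.04,0,0.0005,0.03,0,0,0],[0.04,0,0.0005,0.03,0,0,0],[0.04,0,0.0005,0.03,0,0,0],[0.04,0,0.0005,0.03,0,0,0]], "grip_force": 70}}

```text
t: 23.38
eef_pos: [0.4051, -0.2308, 0.0184]
tcp_rot: [0.189, 0.135, 0.972, -0.027]
contact_force: [-5.2, 2.4, 9.6]
opening: 0.0472
grip_force: 70.1
```

```bash
python3 - <<'E'
from h import *
plan2((.44,.05,-.111,22))
E
```

```text
t 23.4 u 0.4529 v -0.1110 z 0.0184 tilt 22.1 open 0.0472 F [-5.2  2.4  9.6]
-> [-0.0001, -0.0001, -0.0340, -0.1, 0.1, 0.1]
```

Request:
{"fn": "servo_tool", "kwargs": {"moves": [[0.04,-0.004,0,-0.01,0,0,0],[0.04,-0.006,0,-0.025,0,0,0],[0.04,-0.015,0,-0.055,0,5,0],[0.04,-0.022,0,-0.09,0,11,0],[0.04,-0.032,0,-0.12,0,17,0],[0.04,-0.032,0,-0.12,0,22,0],[0.04,-0.032,0,-0.12,0,22,0],[0.04,-0.032,0,-0.12,0,22,0]]}}

```text
t: 24.05
eef_pos: [0.3951, -0.2286, 0.1437]
tcp_rot: [0.003, 0.137, 0.991, -0.002]
contact_force: [1.9, -1.2, -1.3]
opening: 0.0475
grip_force: 72.5
```

```bash
python3 - <<'E'
from h import *
plan((.42,.05,.14,85),(.46,.324,.12,93.6))
p=grab('wrist','w8'); m=max(nets.silhouettes('slate1',p),key=lambda d:d['pixels'].sum()); print(m['pixel'],rect(m['pixels']))
E
```

```text
t 24.1 tcp [ 0.3951 -0.2286  0.1437] yaw 74.2 F [ 1.9 -1.2 -1.3] open 0.0475 tilt 0.38
(0.42, 0.05, 0.14, 85) -> [0.052, 0.275, 0.003, -0.2, 0.3, -10.8] rows 6.7
(0.46, 0.324, 0.12, 93.6) -> [0.088, 0.549, 0.021, -0.2, 0.3, -19.4] rows 6.7
[318.5, 337.6] ((322.5, 335.5), (189.0, 141.0), 90.0)
```

View pics/w8.png

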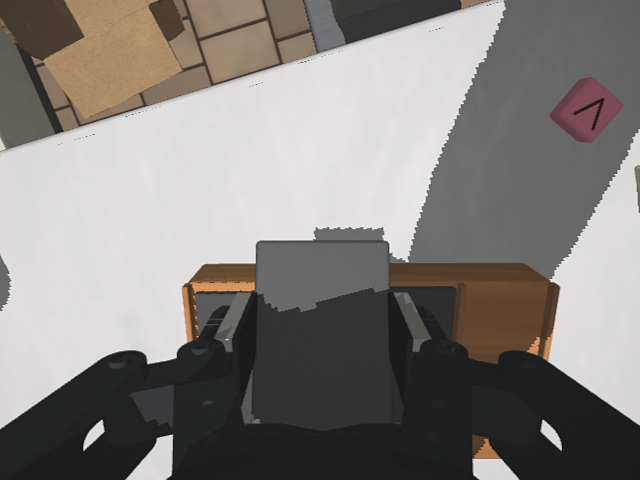

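Request:
{"fn": "servo_tool", "kwargs": {"moves": [[0.04,0.052,0.275,0,0,0,-10.8],[0.04,0.052,0.275,0,0,0,-10.8],[0.04,0.052,0.275,0,0,0,-10.8],[0.04,0.052,0.275,0,0,0,-10.8],[0.04,0.052,0.275,0,0,0,-10.8],[0.04,0.052,0.275,0,0,0,-10.8],[0.04,0.088,0.52,0.02,0,0,-19.4],[0.04,0.088,0.52,0.02,0,0,-19.4],[0.04,0.088,0.52,0.02,0,0,-19.4],[0.04,0.088,0.52,0.02,0,0,-19.4]]}}

```text
t: 24.98
eef_pos: [0.4308, 0.1881, 0.1263]
tcp_rot: [-0.001, -0.031, 1.0, -0.001]
contact_force: [1.5, -0.7, -0.8]
opening: 0.047
grip_force: 72.6
```

Request:
{"fn": "servo_tool", "kwargs": {"moves": [[0.04,-0.01,0.04,0,0,4,0],[0.04,-0.02,0.07,0,0,8,0],[0.04,-0.02,0.09,0.02,0,13,0],[0.04,-0.02,0.09,0.04,0,13,0],[0.04,-0.02,0.09,0.05,0,13,0],[0.04,-0.02,0.09,0.05,0,13,0],[0.04,-0.02,0.09,0.05,0,13,0],[0.04,-0.02,0.09,0.05,0,13,0],[0.04,-0.02,0.09,0.05,0,13,0]]}}

```text
t: 25.73
eef_pos: [0.4481, 0.2779, 0.0794]
tcp_rot: [-0.112, -0.03, 0.993, -0.003]
contact_force: [0.3, 0.4, -0.4]
opening: 0.0473
grip_force: 72.6
```

```bash
python3 - <<'E'
from h import *
plan((.465,.325,.05,93.6)); M=R.from_quat(np.roll(ctrl.get_obs()["tcp_rot"],-1)).as_matrix(); print(M.round(3))
p=grab('scene','s9')
E
python3 -c "
import cv2; i=cv2.imread('pics/s9.png')[120:330,130:430]; cv2.imwrite('pics/s9c.png',cv2.resize(i,None,fx=2.6,fy=2.6))"
```

```text
t 25.7 tcp [0.4481 0.2779 0.0794] yaw 93.5 F [ 0.3  0.4 -0.4] open 0.0473 tilt 12.92
(0.465, 0.325, 0.05, 93.6) -> [-0.026, 0.046, 0.024, 0.0, -12.9, -0.1] rows 1.4
[[-0.973 -0.061 -0.223]
 [-0.06   0.998 -0.014]
 [ 0.224  0.    -0.975]]
```

View pics/s9c.png

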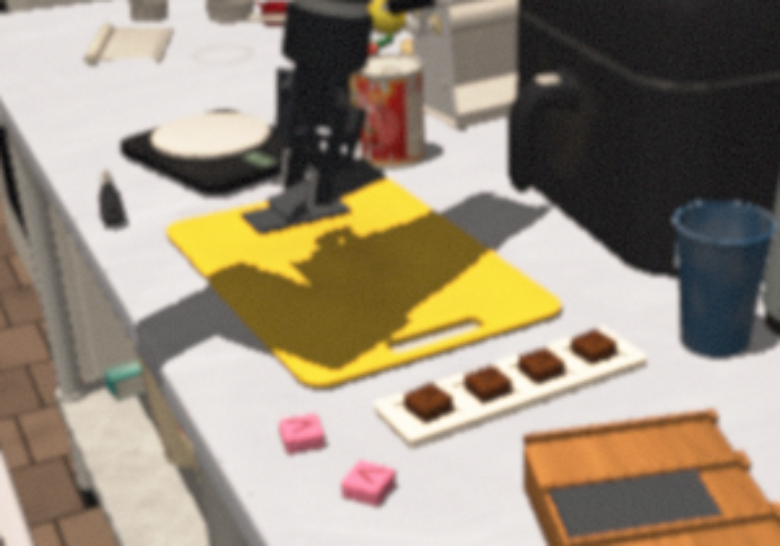

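Request:
{"fn": "servo_tool", "kwargs": {"moves": [[0.04,-0.015,0.025,0,0,0,0],[0.04,-0.02,0.046,0,0,0,0],[0.04,-0.026,0.046,0.02,0,0,0],[0.04,-0.031,0.046,0.044,0,0,0],[0.04,-0.031,0.046,0.044,0,0,0],[0.04,-0.0325,0.046,0.051,0,0,0],[0.04,-0.034,0.046,0.056,0,0,0],[0.04,-0.034,0.046,0.058,0,0,0],[0.04,-0.034,0.046,0.058,0,0,0],[0.04,-0.034,0.046,0.058,0,0,0]]}}

```text
t: 26.62
eef_pos: [0.4659, 0.3256, 0.0146]
tcp_rot: [-0.113, -0.031, 0.993, -0.004]
contact_force: [0.9, -0.9, 0.8]
opening: 0.0472
grip_force: 72.9
```

```bash
python3 - <<'E'
from h import *
plan((.465,.325,.015,93.6))
E
```

```text
t 26.6 tcp [0.4659 0.3256 0.0146] yaw 93.5 F [ 0.9 -0.9  0.8] open 0.0472 tilt 12.95
(0.465, 0.325, 0.015, 93.6) -> [0.001, -0.001, -0.000, -0.0, -13.0, -0.1] rows 0.0
```

Request:
{"fn": "servo_tool", "kwargs": {"moves": [[0.04,0,0,0.002,0,0,0],[0.04,-0.001,0,0.003,0,0,0],[0.04,-0.001,0,0.004,0,0,0],[0.04,-0.001,0,0.004,0,0,0]]}}

```text
t: 26.95
eef_pos: [0.4666, 0.3257, 0.0122]
tcp_rot: [-0.112, -0.031, 0.993, -0.004]
contact_force: [1.0, -2.4, 14.3]
opening: 0.0469
grip_force: 75.1
```

Request:
{"fn": "servo_tool", "kwargs": {"moves": [[0.06,0,0,0,0,0,0],[0.06,0,0,0,0,0,0],[0.06,0,0,0,0,0,0],[0.06,0,0,0,0,0,0],[0.06,0.003,0,-0.012,0,0,0],[0.06,0.01,0,-0.04,0,0,0],[0.06,0.02,0,-0.08,0,-5,0],[0.06,0.03,-0.02,-0.11,0,-12,0],[0.06,0.03,-0.05,-0.13,0,-13,0],[0.06,0.03,-0.06,-0.13,0,-13,0]]}}

```text
t: 27.78
eef_pos: [0.469, 0.2644, 0.1473]
tcp_rot: [0.003, -0.031, 1.0, 0.0]
contact_force: [0.1, 0.8, 0.7]
opening: 0.0597
grip_force: 0.0
```

```bash
python3 - <<'E'
from h import *
plan(cad(.63,-.0522,.12),cad(.63,-.1682,.12))
E
cat > brd.py <<'E'
from h import *
p=grab('wrist')
for n,z in (('slate1',.017),('praline1',.022)):
  for d in nets.silhouettes(n,p):
    if d["confidence"]<.35: continue
    c,s,a=rect(d['pixels']); X=w(p,cv2.boxPoints((c,s,a)),z); e=(X[1]-X[0],X[2]-X[1]); l=max(e,key=np.linalg.norm)
    print(n,round(d['confidence'],2),w(p,c,z)[0,:2].round(4),[round(float(np.linalg.norm(x)),3) for x in e],round(float(np.degrees(np.arctan2(l[1],l[0])))%180,1),"h",cv2.cvtColor(p["pixels"],cv2.COLOR_BGR2HSV)[d['pixels']].mean(0).round()[0])
E
python3 brd.py
```

```text
t 27.8 tcp [0.469  0.2644 0.1473] yaw 93.6 F [0.1 0.8 0.7] open 0.0597 tilt 0.31
(0.5918, -0.2228, 0.12, 74.1) -> [-0.092, -0.494, 0.028, 0.1, 0.3, 19.5] rows 12.1
(0.56, -0.3344, 0.12, 74.1) -> [-0.053, -0.603, 0.028, 0.1, 0.3, 19.5] rows 2.8
slate1 0.93 [0.4853 0.3273] [0.1, 0.051] 4.4 h 67.0
slate1 0.62 [0.4772 0.4007] [0.103, 0.051] 3.5 h 73.0
praline1 0.95 [0.5913 0.046 ] [0.038, 0.025] 171.5 h 11.0
praline1 0.72 [0.5407 0.047 ] [0.012, 0.034] 172.2 h 11.0
praline1 0.55 [0.4988 0.0483] [0.002, 0.009] 171.6 h 13.0
```

Request:
{"fn": "servo_tool", "kwargs": {"moves": [[0,-0.046,-0.247,-0.03,0,0,10],[0,-0.046,-0.247,-0.03,0,0,10],[0,-0.046,-0.247,-0.03,0,0,10],[0,-0.046,-0.247,-0.03,0,0,10],[0,-0.046,-0.247,-0.03,0,0,10],[0,-0.046,-0.247,-0.03,0,0,10],[0,-0.095,-0.494,0,0,0,19.5],[0,-0.095,-0.494,0,0,0,19.5],[0,-0.095,-0.494,0,0,0,19.5],[0,-0.095,-0.494,0,0,0,19.5]]}}

```text
t: 28.77
eef_pos: [0.5727, -0.1363, 0.151]
tcp_rot: [-0.002, 0.139, 0.99, 0.0]
contact_force: [0.9, -0.3, -0.4]
opening: -0.0003
grip_force: 0.0
```

```bash
python3 - <<'E'
from h import *
plan(cad(.63,-.0522,.06))
E
```

```text
t 28.8 tcp [ 0.5727 -0.1363  0.151 ] yaw 74.1 F [ 0.9 -0.3 -0.4] open -0.0003 tilt 0.21
(0.5918, -0.2228, 0.06, 74.1) -> [-0.042, -0.078, 0.091, -0.0, -0.2, -0.0] rows 3.0
```

Request:
{"fn": "servo_tool", "kwargs": {"moves": [[0,-0.035,-0.04,0.03,0,0,0],[0,-0.042,-0.068,0.06,0,0,0],[0,-0.042,-0.068,0.091,0,0,0],[0,-0.042,-0.068,0.091,0,0,0],[0,-0.042,-0.068,0.091,0,0,0],[0,-0.042,-0.068,0.091,0,0,0],[0,-0.042,-0.068,0.091,0,0,0],[0,-0.042,-0.068,0.091,0,0,0]]}}

```text
t: 29.43
eef_pos: [0.5952, -0.2112, 0.0647]
tcp_rot: [0.001, 0.138, 0.99, -0.001]
contact_force: [0.4, 0.2, -0.2]
opening: -0.0001
grip_force: 0.0
```

```bash
python3 - <<'E'
from h import *
plan(cad(.63,-.0522,.041),cad(.545,-.0522,.041))
E
```

```text
t 29.4 tcp [ 0.5952 -0.2112  0.0647] yaw 74.2 F [ 0.4  0.2 -0.2] open -0.0001 tilt 0.18
(0.5918, -0.2228, 0.041, 74.1) -> [0.000, -0.012, 0.024, -0.1, 0.2, 0.1] rows 0.6
(0.51, -0.1995, 0.041, 74.1) -> [0.085, -0.012, 0.023, -0.1, 0.2, 0.1] rows 2.0
```

Push B, then go straight on to behind D.

Request:
{"fn": "servo_tool", "kwargs": {"moves": [[0,0,-0.012,0.015,0,0,0],[0,0.01,-0.012,0.0235,0,0,0],[0,0.025,-0.012,0.0235,0,0,0],[0,0.035,-0.012,0.0235,0,0,0],[0,0.045,-0.012,0.0235,0,0,0],[0,0.055,-0.012,0.0235,0,0,0],[0,0.065,-0.012,0.0235,0,0,0],[0,0.074,-0.012,0.0235,0,0,0],[0,0.081,-0.012,0.0235,0,0,0],[0,0.085,-0.012,0.0235,0,0,0]]}}

```text
t: 30.27
eef_pos: [0.5089, -0.2, 0.0406]
tcp_rot: [0.001, 0.138, 0.99, -0.001]
contact_force: [0.9, 0.3, 1.0]
opening: 0.0
grip_force: 0.7
```

Request:
{"fn": "servo_tool", "kwargs": {"moves": [[0,0,0,0,0,0,0],[0,0,0,0,0,0,0],[0,-0.006,0,0,0,0,0],[0,-0.01,0,-0.03,0,0,0],[0,-0.04,-0.04,-0.05,0,0,0],[0,-0.07,-0.08,-0.05,0,0,0],[0,-0.085,-0.115,-0.05,0,0,0],[0,-0.085,-0.115,-0.02,0,0,0],[0,-0.085,-0.115,-0.02,0,0,0],[0,-0.085,-0.115,-0.02,0,0,0]]}}

```text
t: 31.1
eef_pos: [0.557, -0.3342, 0.057]
tcp_rot: [-0.003, 0.14, 0.99, 0.0]
contact_force: [-1.4, 1.0, 0.1]
opening: 0.0003
grip_force: 0.0
```

Request:
{"fn": "servo_tool", "kwargs": {"moves": [[0,0,0,0,0,0,0],[0,0,0,0,0,0,0],[0,0,0,0,0,0,0]]}}

```text
t: 31.35
eef_pos: [0.559, -0.3332, 0.0603]
tcp_rot: [0.0, 0.138, 0.99, -0.001]
contact_force: [-0.6, -0.5, 0.1]
opening: 0.0
grip_force: 0.0
```

```bash
python3 - <<'E'
from h import *
plan(cad(.63,-.1682,.041),cad(.545,-.1682,.041))
E
```

```text
t 31.4 tcp [ 0.559  -0.3332  0.0603] yaw 74.1 F [-0.6 -0.5  0.1] open 0.0000 tilt 0.09
(0.56, -0.3344, 0.041, 74.1) -> [-0.001, -0.001, 0.019, -0.1, 0.0, 0.0] rows 0.5
(0.4782, -0.3111, 0.041, 74.1) -> [0.084, -0.001, 0.019, -0.1, 0.0, 0.0] rows 2.0
```

Request:
{"fn": "servo_tool", "kwargs": {"moves": [[0,0,-0.001,0.012,0,0,0],[0,0.01,-0.001,0.0195,0,0,0],[0,0.025,-0.001,0.0195,0,0,0],[0,0.035,-0.001,0.0195,0,0,0],[0,0.045,-0.001,0.0195,0,0,0],[0,0.055,-0.001,0.0195,0,0,0],[0,0.065,-0.001,0.0195,0,0,0],[0,0.074,-0.001,0.0195,0,0,0],[0,0.081,-0.001,0.0195,0,0,0],[0,0.084,-0.001,0.0195,0,0,0]]}}

```text
t: 32.18
eef_pos: [0.4773, -0.3116, 0.0407]
tcp_rot: [0.0, 0.138, 0.99, -0.001]
contact_force: [0.9, -0.4, 1.1]
opening: -0.0001
grip_force: 0.6
```

Request:
{"fn": "servo_tool", "kwargs": {"moves": [[0,0,0,0,0,0,0],[0,0,0,0,0,0,0],[0,-0.006,0,0,0,0,0],[0,-0.006,0,-0.03,0,0,0],[0.07,0,0,-0.07,0,0,0],[0.07,0.03,0.04,-0.11,0,0,0],[0.07,0.06,0.08,-0.15,0,0,0],[0.07,0.095,0.116,-0.18,0,0,0],[0.07,0.095,0.116,-0.18,0,0,0],[0.07,0.095,0.116,-0.18,0,0,0]]}}

```text
t: 33.02
eef_pos: [0.4174, -0.1718, 0.2225]
tcp_rot: [0.001, 0.138, 0.99, -0.0]
contact_force: [-0.5, 1.0, -1.3]
opening: 0.0702
grip_force: 0.0
```

```bash
python3 slates.py; python3 -c "
from h import *
plan(cad(.448,-.0522,.06))"
```

```text
t 33.0 tcp [ 0.4174 -0.1718  0.2225] yaw 74.2 F [-0.5  1.  -1.3] open 0.0702 tilt 0.07
0.97 [179. 252.] u 0.430..0.533 v -0.195..-0.140
0.57 [322. 252.] u 0.431..0.532 v -0.078..-0.025
0.45 [630. 142.] u 0.338..0.452 v 0.163..0.199
t 33.1 tcp [ 0.4185 -0.1727  0.2223] yaw 74.2 F [-0.3 -0.2 -0.6] open 0.0700 tilt 0.20
(0.4167, -0.173, 0.06, 74.1) -> [0.002, -0.001, 0.162, -0.1, 0.2, 0.1] rows 3.9
```

Request:
{"fn": "servo_tool", "kwargs": {"moves": [[0.07,0.004,0,0.04,0,0,0],[0.07,0.004,0,0.08,0,0,0],[0.07,0.004,0,0.12,0,0,0],[0.07,0.004,0,0.15,0,0,0],[0.07,0.004,0,0.167,0,0,0],[0.07,0.004,0,0.167,0,0,0],[0.07,0.004,0,0.167,0,0,0],[0.07,0.004,0,0.167,0,0,0],[0.07,0.004,0,0.167,0,0,0]]}}

```text
t: 33.87
eef_pos: [0.4159, -0.1742, 0.054]
tcp_rot: [0.001, 0.139, 0.99, -0.001]
contact_force: [-0.8, -0.2, -0.6]
opening: 0.07
grip_force: 0.0
```

```bash
python3 -c "
from h import *
plan(cad(.446,-.0517,.0365))"
```

```text
t 33.9 tcp [ 0.4159 -0.1742  0.054 ] yaw 74.0 F [-0.8 -0.2 -0.6] open 0.0700 tilt 0.18
(0.4149, -0.1719, 0.0365, 74.1) -> [0.002, 0.002, 0.018, -0.1, 0.1, -0.1] rows 0.4
```

Request:
{"fn": "servo_tool", "kwargs": {"moves": [[0.07,0.002,0.002,0.012,0,0,0],[0.07,0.002,0.002,0.0175,0,0,0],[0.07,0.002,0.002,0.0175,0,0,0],[0.07,0.002,0.002,0.0175,0,0,0],[0.04,0.002,0.002,0.0175,0,0,0],[0.04,0.002,0.002,0.0175,0,0,0],[0.04,0.002,0.002,0.0175,0,0,0],[0.04,0.002,0.002,0.0175,0,0,0],[0.04,0.002,0.002,0.0175,0,0,0],[0.04,0.002,0.002,0.0175,0,0,0]]}}

```text
t: 34.7
eef_pos: [0.4134, -0.1712, 0.0361]
tcp_rot: [0.0, 0.139, 0.99, -0.001]
contact_force: [-1.7, -0.1, 5.4]
opening: 0.0474
grip_force: 71.0
```

Request:
{"fn": "servo_tool", "kwargs": {"moves": [[0.04,0,0,-0.01,0,0,0],[0.04,0,0,-0.02,0,0,0],[0.04,0.005,0,-0.04,0,0,0],[0.04,0.005,0,-0.07,0,0,0],[0.04,0.005,0,-0.1,0,0,0],[0.04,0.005,0,-0.1,0,0,0],[0.04,0.005,0,-0.1,0,0,0]]}}

```text
t: 35.28
eef_pos: [0.4097, -0.1701, 0.137]
tcp_rot: [0.002, 0.139, 0.99, -0.001]
contact_force: [0.7, 0.3, -1.6]
opening: 0.0475
grip_force: 72.3
```

```bash
python3 -c "
from h import *
plan((.43,.05,.14,85),(.452,.249,.12,93.6),(.452,.249,.04,93.6))"
```

```text
t 35.3 tcp [ 0.4097 -0.1701  0.137 ] yaw 74.1 F [ 0.7  0.3 -1.6] open 0.0475 tilt 0.26
(0.43, 0.05, 0.14, 85) -> [0.041, 0.217, -0.004, -0.1, 0.2, -10.9] rows 5.3
(0.452, 0.249, 0.12, 93.6) -> [0.075, 0.415, 0.016, -0.1, 0.2, -19.5] rows 4.8
(0.452, 0.249, 0.04, 93.6) -> [0.075, 0.415, 0.096, -0.1, 0.2, -19.5] rows 1.9
```

Gripped. Transit to the third place.

Request:
{"fn": "servo_tool", "kwargs": {"moves": [[0.04,0.041,0.217,-0.01,0,0,-10.9],[0.04,0.041,0.217,-0.01,0,0,-10.9],[0.04,0.041,0.217,-0.01,0,0,-10.9],[0.04,0.041,0.217,-0.01,0,0,-10.9],[0.04,0.041,0.217,-0.01,0,0,-10.9],[0.04,0.075,0.415,0,0,0,-19.5],[0.04,0.075,0.415,0,0,0,-19.5],[0.04,0.075,0.415,0,0,0,-19.5],[0.04,0.075,0.415,0,0,0,-19.5],[0.04,0.075,0.415,0,0,0,-19.5]]}}

```text
t: 36.12
eef_pos: [0.4479, 0.2464, 0.1332]
tcp_rot: [-0.002, -0.031, 1.0, -0.001]
contact_force: [1.0, -1.0, -1.0]
opening: 0.0474
grip_force: 72.4
```

Request:
{"fn": "servo_tool", "kwargs": {"moves": [[0.04,0,0,0.02,0,0,0],[0.04,0,0,0.05,0,0,0],[0.04,0,0,0.08,0,0,0],[0.04,0,0,0.1,0,0,0],[0.04,0,0,0.1,0,0,0],[0.04,0,0,0.1,0,0,0],[0.04,0,0,0.1,0,0,0]]}}

```text
t: 36.7
eef_pos: [0.4494, 0.2447, 0.0352]
tcp_rot: [-0.0, -0.031, 1.0, -0.001]
contact_force: [0.8, -0.1, -1.7]
opening: 0.0475
grip_force: 72.5
```

```bash
python3 -c "
from h import *
plan((.452,.249,.0075,93.6))"
```

```text
t 36.7 tcp [0.4494 0.2447 0.0352] yaw 93.6 F [ 0.8 -0.1 -1.7] open 0.0475 tilt 0.09
(0.452, 0.249, 0.0075, 93.6) -> [-0.003, 0.004, 0.028, -0.1, -0.1, -0.0] rows 0.7
```

Lower, release, rise and head back towards D.

Request:
{"fn": "servo_tool", "kwargs": {"moves": [[0.04,-0.003,0.004,0.018,0,0,0],[0.04,-0.003,0.004,0.025,0,0,0],[0.04,-0.003,0.004,0.0285,0,0,0],[0.04,-0.003,0.004,0.0285,0,0,0],[0.04,-0.003,0.004,0.0285,0,0,0],[0.06,-0.003,0.004,0.0285,0,0,0],[0.06,-0.003,0.004,0.0285,0,0,0],[0.06,-0.003,0.004,0.0285,0,0,0],[0.06,-0.003,0.004,0.0285,0,0,0],[0.06,-0.003,0.004,0.018,0,0,0]]}}

```text
t: 37.53
eef_pos: [0.4506, 0.248, 0.0156]
tcp_rot: [-0.002, -0.031, 1.0, -0.001]
contact_force: [-0.0, -0.0, 0.7]
opening: 0.06
grip_force: 0.0
```

Request:
{"fn": "servo_tool", "kwargs": {"moves": [[0.06,0,0,-0.03,0,0,0],[0.06,0,0,-0.07,0,0,0],[0.06,0,0,-0.11,0,0,0],[0.07,0,-0.04,-0.13,0,0,5],[0.07,0,-0.08,-0.13,0,0,10],[0.07,0,-0.12,-0.13,0,0,15],[0.07,0,-0.16,-0.13,0,0,19.5],[0.07,0,-0.2,-0.13,0,0,19.5],[0.07,0,-0.24,-0.13,0,0,19.5],[0.07,0,-0.27,-0.13,0,0,19.5]]}}

```text
t: 38.37
eef_pos: [0.4685, -0.0232, 0.1474]
tcp_rot: [-0.0, 0.139, 0.99, -0.001]
contact_force: [0.3, -0.2, -0.1]
opening: 0.07
grip_force: 0.0
```

```bash
python3 -c "
from h import *
plan(cad(.446,-.168,.15),cad(.446,-.168,.06))"
```

```text
t 38.4 tcp [ 0.4685 -0.0232  0.1474] yaw 74.0 F [ 0.3 -0.2 -0.1] open 0.0700 tilt 0.12
(0.383, -0.2838, 0.15, 74.1) -> [0.010, -0.274, -0.002, -0.1, -0.0, -0.1] rows 6.6
(0.383, -0.2838, 0.06, 74.1) -> [0.010, -0.274, 0.088, -0.1, -0.0, -0.1] rows 2.2
```

Request:
{"fn": "servo_tool", "kwargs": {"moves": [[0.07,0.01,-0.272,0,0,0,0],[0.07,0.01,-0.272,0,0,0,0],[0.07,0.01,-0.272,0,0,0,0],[0.07,0.01,-0.272,0,0,0,0],[0.07,0.01,-0.272,0,0,0,0],[0.07,0.01,-0.272,0,0,0,0],[0.07,0.01,-0.272,0,0,0,0],[0.07,0.01,-0.272,0.03,0,0,0],[0.07,0.01,-0.272,0.06,0,0,0],[0.07,0.01,-0.272,0.088,0,0,0]]}}

```text
t: 39.2
eef_pos: [0.3844, -0.2804, 0.0589]
tcp_rot: [0.0, 0.14, 0.99, -0.001]
contact_force: [0.4, 0.8, -0.6]
opening: 0.0698
grip_force: 0.0
```

Request:
{"fn": "servo_tool", "kwargs": {"moves": [[0.07,0,0,0,0,0,0],[0.07,0,0,0,0,0,0],[0.07,0,0,0,0,0,0],[0.07,0,0,0,0,0,0]]}}

```text
t: 39.53
eef_pos: [0.386, -0.2802, 0.0614]
tcp_rot: [0.001, 0.138, 0.99, -0.001]
contact_force: [-0.1, -0.7, -0.0]
opening: 0.07
grip_force: 0.0
```

```bash
python3 -c "
from h import *
plan(cad(.446,-.1675,.0365))"
```

```text
t 39.5 tcp [ 0.386  -0.2802  0.0614] yaw 74.1 F [-0.1 -0.7 -0. ] open 0.0700 tilt 0.21
(0.3832, -0.2833, 0.0365, 74.1) -> [0.002, -0.004, 0.025, -0.1, 0.2, -0.0] rows 0.6
```

Request:
{"fn": "servo_tool", "kwargs": {"moves": [[0.07,0.002,-0.004,0.01,0,0,0],[0.07,0.002,-0.004,0.02,0,0,0],[0.07,0.002,-0.004,0.025,0,0,0],[0.07,0.002,-0.004,0.025,0,0,0],[0.04,0.002,-0.004,0.025,0,0,0],[0.04,0.002,-0.004,0.025,0,0,0],[0.04,0.002,-0.004,0.025,0,0,0],[0.04,0.002,-0.004,0.025,0,0,0],[0.04,0.002,-0.004,0.025,0,0,0],[0.04,0.002,-0.004,0.025,0,0,0]]}}

```text
t: 40.37
eef_pos: [0.3821, -0.283, 0.0357]
tcp_rot: [0.0, 0.139, 0.99, -0.001]
contact_force: [-1.6, 0.6, 5.6]
opening: 0.0476
grip_force: 71.0
```

Request:
{"fn": "servo_tool", "kwargs": {"moves": [[0.04,0,0,-0.01,0,0,0],[0.04,0,0,-0.02,0,0,0],[0.04,0.005,0,-0.04,0,0,0],[0.04,0.005,0,-0.07,0,0,0],[0.04,0.005,0,-0.1,0,0,0],[0.04,0.005,0,-0.1,0,0,0],[0.04,0.005,0,-0.1,0,0,0]]}}

```text
t: 40.95
eef_pos: [0.3782, -0.2823, 0.1366]
tcp_rot: [0.002, 0.139, 0.99, -0.002]
contact_force: [-0.5, -0.0, -0.7]
opening: 0.0476
grip_force: 72.2
```

```bash
python3 -c "
from h import *
plan((.41,-.05,.14,85),(.457,.174,.12,93.6),(.457,.174,.04,93.6))"
```

```text
t 41.0 tcp [ 0.3782 -0.2823  0.1366] yaw 74.1 F [-0.5 -0.  -0.7] open 0.0476 tilt 0.30
(0.41, -0.05, 0.14, 85) -> [0.033, 0.232, -0.004, -0.2, 0.2, -10.9] rows 5.6
(0.457, 0.174, 0.12, 93.6) -> [0.050, 0.460, 0.015, -0.2, 0.2, -19.5] rows 5.5
(0.457, 0.174, 0.04, 93.6) -> [0.050, 0.461, 0.095, -0.2, 0.2, -19.5] rows 1.9
```

Request:
{"fn": "servo_tool", "kwargs": {"moves": [[0.04,0.033,0.232,-0.01,0,0,-10.9],[0.04,0.033,0.232,-0.01,0,0,-10.9],[0.04,0.033,0.232,-0.01,0,0,-10.9],[0.04,0.033,0.232,-0.01,0,0,-10.9],[0.04,0.033,0.232,-0.01,0,0,-10.9],[0.04,0.05,0.4,0,0,0,-19.5],[0.04,0.05,0.4,0,0,0,-19.5],[0.04,0.05,0.4,0,0,0,-19.5],[0.04,0.05,0.4,0,0,0,-19.5],[0.04,0.05,0.4,0,0,0,-19.5]]}}

```text
t: 41.78
eef_pos: [0.4377, 0.1203, 0.1327]
tcp_rot: [-0.001, -0.032, 0.999, -0.0]
contact_force: [0.6, -0.4, -2.0]
opening: 0.0472
grip_force: 72.4
```

Request:
{"fn": "servo_tool", "kwargs": {"moves": [[0.04,-0.01,0.03,0,0,0,0],[0.04,-0.02,0.06,0.02,0,0,0],[0.04,-0.02,0.06,0.06,0,0,0],[0.04,-0.02,0.06,0.09,0,0,0],[0.04,-0.02,0.06,0.1,0,0,0],[0.04,-0.02,0.06,0.1,0,0,0],[0.04,-0.02,0.06,0.1,0,0,0],[0.04,-0.02,0.06,0.1,0,0,0]]}}

```text
t: 42.45
eef_pos: [0.455, 0.1782, 0.0343]
tcp_rot: [-0.0, -0.031, 1.0, -0.001]
contact_force: [0.1, 0.5, -0.8]
opening: 0.0478
grip_force: 72.4
```

```bash
python3 -c "
from h import *
plan((.457,.174,.0075,93.6))"
```

```text
t 42.5 tcp [0.455  0.1782 0.0343] yaw 93.6 F [ 0.1  0.5 -0.8] open 0.0478 tilt 0.07
(0.457, 0.174, 0.0075, 93.6) -> [-0.002, -0.004, 0.027, -0.1, -0.0, -0.0] rows 0.7
```

Request:
{"fn": "servo_tool", "kwargs": {"moves": [[0.04,-0.002,-0.004,0.018,0,0,0],[0.04,-0.002,-0.004,0.025,0,0,0],[0.04,-0.002,-0.004,0.0275,0,0,0],[0.04,-0.002,-0.004,0.0275,0,0,0],[0.04,-0.002,-0.004,0.0275,0,0,0],[0.06,-0.002,-0.004,0.0275,0,0,0],[0.06,-0.002,-0.004,0.0275,0,0,0],[0.06,-0.002,-0.004,0.0275,0,0,0],[0.06,-0.002,-0.004,0.0275,0,0,0],[0.06,-0.002,-0.004,0.018,0,0,0]]}}

```text
t: 43.28
eef_pos: [0.4555, 0.1738, 0.0151]
tcp_rot: [-0.002, -0.031, 1.0, -0.001]
contact_force: [0.4, -0.4, 0.6]
opening: 0.06
grip_force: 0.0
```

Request:
{"fn": "servo_tool", "kwargs": {"moves": [[0.06,0,0,-0.03,0,0,0],[0.06,0,0,-0.07,0,0,0],[0.06,0,0,-0.11,0,0,0],[0.06,-0.03,0,-0.14,0,0,0],[0.06,-0.06,0,-0.17,0,0,0],[0.06,-0.09,0,-0.2,0,0,0],[0.06,-0.1,0,-0.24,0,0,0],[0.06,-0.1,0,-0.28,0,0,0],[0.06,-0.1,0,-0.28,0,0,0],[0.06,-0.1,0,-0.28,0,0,0]]}}

```text
t: 44.12
eef_pos: [0.5587, 0.1813, 0.2996]
tcp_rot: [0.003, -0.031, 1.0, 0.0]
contact_force: [-0.5, -0.3, -1.1]
opening: 0.0602
grip_force: 0.0
```

Request:
{"fn": "servo_tool", "kwargs": {"moves": [[0.06,0,0,0,0,0,0],[0.06,0,0,0,0,0,0],[0.06,0,0,0,0,0,0]]}}

```text
t: 44.37
eef_pos: [0.5556, 0.1805, 0.2943]
tcp_rot: [-0.002, -0.031, 1.0, -0.001]
contact_force: [-0.8, 0.5, -0.3]
opening: 0.0599
grip_force: 0.0
```

```bash
sed -i "s/p=grab('wrist')/plan(); p=grab('wrist','b%d'%(ctrl.get_obs()['t']*10))/" brd.py; python3 brd.py; ls pics; cp pics/b4*.png pics/bb.png
```

```text
t 44.4 tcp [0.5556 0.1805 0.2943] yaw 93.6 F [-0.8  0.5 -0.3] open 0.0599 tilt 0.28
slate1 0.81 [0.4871 0.3267] [0.103, 0.052] 3.9 h 54.0
slate1 0.79 [0.489  0.2513] [0.1, 0.051] 3.8 h 40.0
slate1 0.75 [0.4936 0.1763] [0.1, 0.049] 1.1 h 100.0
slate1 0.6 [0.4784 0.3999] [0.103, 0.051] 2.6 h 58.0
praline1 0.94 [0.4958 0.0238] [0.033, 0.029] 96.4 h 11.0
praline1 0.93 [0.5452 0.0285] [0.033, 0.03] 96.1 h 11.0
praline1 0.65 [0.5971 0.0327] [0.033, 0.03] 99.9 h 11.0
praline1 0.56 [0.4449 0.0226] [0.032, 0.031] 102.6 h 11.0
b443.png
s6.png
s9.png
s9c.png
scene0.png
top0.png
top1.png
w1.png
w2.png
w3.png
w4.png
w5.png
w6.png
w7.png
w8.png
```

View pics/bb.png

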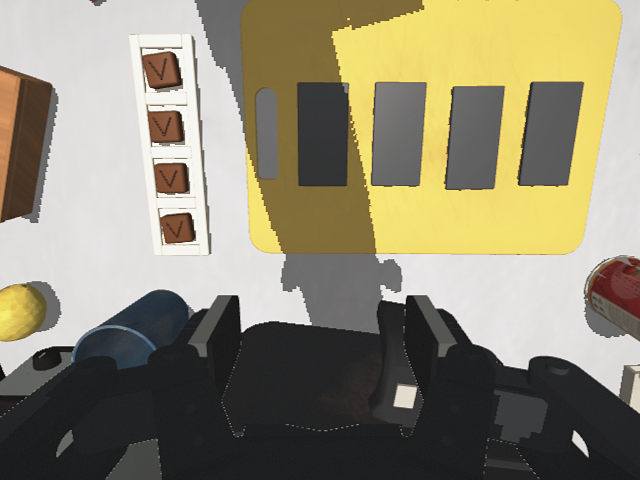

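All four slates lie flat side by side (columns 320–550, rows 85–188), and the four pralines are in the strip (columns 160–178, rows 68–228). Next I'll plate the pralines.

```bash
python3 -c "
from h import *
plan((.444,.019,.06,98))"
```

```text
t 44.5 tcp [0.5561 0.1806 0.2949] yaw 93.6 F [ 0.2  0.5 -0.4] open 0.0597 tilt 0.21
(0.444, 0.019, 0.06, 98) -> [0.121, -0.154, 0.236, -0.1, -0.2, -4.4] rows 7.3
```

Request:
{"fn": "servo_tool", "kwargs": {"moves": [[0.06,0.121,-0.154,0.15,0,0,-4.4],[0.06,0.121,-0.154,0.15,0,0,-4.4],[0.06,0.121,-0.154,0.15,0,0,-4.4],[0.06,0.121,-0.154,0.15,0,0,-4.4],[0.06,0.121,-0.154,0.17,0,0,-4.4],[0.06,0.121,-0.154,0.2,0,0,-4.4],[0.06,0.121,-0.154,0.23,0,0,-4.4],[0.06,0.121,-0.154,0.25,0,0,-4.4],[0.06,0.121,-0.154,0.25,0,0,-4.4],[0.06,0.121,-0.154,0.25,0,0,-4.4]]}}

```text
t: 45.35
eef_pos: [0.4426, 0.0191, 0.045]
tcp_rot: [-0.004, -0.069, 0.998, -0.0]
contact_force: [0.7, 0.2, 0.1]
opening: 0.06
grip_force: 0.0
```

Request:
{"fn": "servo_tool", "kwargs": {"moves": [[0.06,0,0,0,0,0,0],[0.06,0,0,0,0,0,0],[0.06,0,0,0,0,0,0]]}}

```text
t: 45.6
eef_pos: [0.4484, 0.0199, 0.0486]
tcp_rot: [0.002, -0.07, 0.998, -0.001]
contact_force: [0.0, 0.4, 0.0]
opening: 0.0601
grip_force: 0.0
```

```bash
python3 -c "
from h import *
plan((.444,.019,.0135,98))"; python3 brd.py | grep pral
```

```text
t 45.6 tcp [0.4484 0.0199 0.0486] yaw 98.0 F [0.  0.4 0. ] open 0.0601 tilt 0.26
(0.444, 0.019, 0.0135, 98) -> [0.005, -0.000, 0.035, -0.1, 0.2, 0.0] rows 0.8
praline1 0.85 [ 0.3678 -0.041 ] [0.029, 0.029] 41.1 h 160.0
praline1 0.74 [0.4905 0.02  ] [0.035, 0.029] 4.4 h 11.0
praline1 0.6 [0.35   0.0334] [0.03, 0.028] 168.2 h 163.0
praline1 0.55 [0.4415 0.019 ] [0.029, 0.032] 14.4 h 11.0
```

Request:
{"fn": "servo_tool", "kwargs": {"moves": [[0.06,0.005,0,0.02,0,0,-4],[0.06,0.005,0,0.034,0,0,-4],[0.06,0.005,0,0.034,0,0,-4],[0.06,0.005,0,0.034,0,0,-4],[0.02,0.005,0,0.034,0,0,-4],[0.02,0.005,0,0.034,0,0,-4],[0.02,0.005,0,0.034,0,0,-4],[0.02,0.005,0,0.034,0,0,-4],[0.02,0.005,0,0.034,0,0,-4],[0.02,0.005,0,0.034,0,0,-4]], "grip_force": 25}}

```text
t: 46.58
eef_pos: [0.4416, 0.0186, 0.0133]
tcp_rot: [0.001, -0.104, 0.995, -0.001]
contact_force: [-0.5, 0.8, 6.4]
opening: 0.0294
grip_force: 25.0
```

Request:
{"fn": "servo_tool", "kwargs": {"moves": [[0.02,0,0,-0.01,0,0,0],[0.02,0,0,-0.03,0,0,0],[0.02,0,0,-0.06,0,0,0],[0.02,0,0,-0.075,0,0,0],[0.02,0,0,-0.075,0,0,0],[0.02,0,0,-0.075,0,0,0]]}}

```text
t: 47.08
eef_pos: [0.4416, 0.0187, 0.0882]
tcp_rot: [0.001, -0.104, 0.995, -0.001]
contact_force: [-0.2, 0.5, -1.2]
opening: 0.0287
grip_force: 25.0
```

```bash
python3 -c "
from h import *
plan((.478,.400,.08,93.6),(.478,.400,.0255,93.6))"
```

```text
t 47.1 tcp [0.4416 0.0187 0.0882] yaw 102.0 F [-0.2  0.5 -1.2] open 0.0287 tilt 0.13
(0.478, 0.4, 0.08, 93.6) -> [-0.115, 0.366, 0.008, -0.1, 0.1, 8.4] rows 9.2
(0.478, 0.4, 0.0255, 93.6) -> [-0.114, 0.366, 0.062, -0.1, 0.1, 8.4] rows 1.3
```

Request:
{"fn": "servo_tool", "kwargs": {"moves": [[0.02,-0.115,0.366,0,0,0,8.4],[0.02,-0.115,0.366,0,0,0,8.4],[0.02,-0.115,0.366,0,0,0,8.4],[0.02,-0.115,0.366,0,0,0,8.4],[0.02,-0.115,0.366,0,0,0,8.4],[0.02,-0.115,0.366,0,0,0,8.4],[0.02,-0.115,0.366,0,0,0,8.4],[0.02,-0.115,0.366,0,0,0,8.4],[0.02,-0.115,0.366,0,0,0,8.4],[0.02,-0.115,0.366,0.02,0,0,8.4]]}}

```text
t: 47.92
eef_pos: [0.4796, 0.4082, 0.0685]
tcp_rot: [0.003, -0.033, 0.999, 0.003]
contact_force: [1.4, 1.5, 0.7]
opening: 0.0292
grip_force: 25.0
```

Request:
{"fn": "servo_tool", "kwargs": {"moves": [[0.02,0,0,0.02,0,0,0],[0.02,0,0,0.025,0,0,0],[0.02,0,0,0.025,0,0,0],[0.02,0,0,0.025,0,0,0],[0.02,0,0,0.025,0,0,0],[0.02,0,0,0.025,0,0,0]]}}

```text
t: 48.42
eef_pos: [0.478, 0.4002, 0.043]
tcp_rot: [0.0, -0.031, 1.0, -0.0]
contact_force: [-0.1, 0.0, -0.6]
opening: 0.0292
grip_force: 25.0
```

```bash
python3 -c "
from h import *
plan((.478,.400,.0245,93.6))"
```

```text
t 48.4 tcp [0.478  0.4002 0.043 ] yaw 93.5 F [-0.1  0.  -0.6] open 0.0292 tilt 0.03
(0.478, 0.4, 0.0245, 93.6) -> [0.000, -0.000, 0.018, -0.0, 0.0, -0.1] rows 0.4
```

Request:
{"fn": "servo_tool", "kwargs": {"moves": [[0.02,0,0,0.014,0,0,0],[0.02,0,0,0.018,0,0,0],[0.02,0,0,0.018,0,0,0],[0.02,0,0,0.018,0,0,0],[0.055,0,0,0.018,0,0,0],[0.055,0,0,0.018,0,0,0],[0.055,0,0,0.018,0,0,0],[0.055,0,0,0.01,0,0,0],[0.055,0,0,-0.02,0,0,0],[0.055,0,0,-0.05,0,0,0]]}}

```text
t: 49.25
eef_pos: [0.4758, 0.3994, 0.0914]
tcp_rot: [-0.002, -0.031, 1.0, -0.002]
contact_force: [1.3, -0.1, -0.3]
opening: 0.0549
grip_force: 0.0
```

Request:
{"fn": "servo_tool", "kwargs": {"moves": [[0.06,0.008,-0.38,0,0,0,-2],[0.06,0.008,-0.38,0,0,0,-2],[0.06,0.008,-0.38,0,0,0,-2],[0.06,0.008,-0.38,0,0,0,-2],[0.06,0.008,-0.38,0,0,0,-2],[0.06,0.008,-0.38,0,0,0,-2],[0.06,0.008,-0.38,0,0,0,-2],[0.06,0.008,-0.38,0,0,0,-2],[0.06,0.008,-0.38,0,0,0,-2],[0.06,0.008,-0.38,0.02,0,0,-2]]}}

```text
t: 50.08
eef_pos: [0.4961, 0.015, 0.0758]
tcp_rot: [0.003, -0.045, 0.999, -0.002]
contact_force: [0.8, 0.0, -0.9]
opening: 0.0602
grip_force: 0.0
```

Request:
{"fn": "servo_tool", "kwargs": {"moves": [[0.06,0,0,0.02,0,0,0],[0.06,0,0,0.02,0,0,0],[0.06,0,0,0.02,0,0,0],[0.06,0,0,0.02,0,0,0],[0.06,0,0,0.02,0,0,0]]}}

```text
t: 50.5
eef_pos: [0.4939, 0.0214, 0.0535]
tcp_rot: [0.001, -0.049, 0.999, -0.001]
contact_force: [-0.1, 0.1, 0.2]
opening: 0.0601
grip_force: 0.0
```

```bash
python3 -c "
from h import *
plan((.494,.0205,.0145,96))"; python3 brd.py | grep pral
python3 -c "
from h import *
p=grab('top')
for d in nets.silhouettes('praline1',p):
    c,s,a=rect(d['pixels']); print(round(d['confidence'],2),w(p,c,.025)[0,:2].round(3))"
```

```text
t 50.5 tcp [0.4939 0.0214 0.0535] yaw 95.6 F [-0.1  0.1  0.2] open 0.0601 tilt 0.09
(0.494, 0.0205, 0.0145, 96) -> [-0.000, -0.001, 0.039, -0.1, 0.1, -0.4] rows 0.9
praline1 0.62 [0.5407 0.0245] [0.028, 0.035] 6.6 h 11.0
praline1 0.6 [0.4929 0.0203] [0.028, 0.032] 6.7 h 11.0
praline1 0.6 [ 0.3886 -0.0401] [0.013, 0.004] 95.6 h 174.0
0.73 [0.477 0.402]
0.46 [ 0.656 -0.235]
0.29 [0.485 0.252]
```

Request:
{"fn": "servo_tool", "kwargs": {"moves": [[0.06,0,-0.001,0.02,0,0,-1],[0.06,0,-0.001,0.035,0,0,-1],[0.06,0,-0.001,0.039,0,0,-1],[0.06,0,-0.001,0.039,0,0,-1],[0.02,0,-0.001,0.039,0,0,-1],[0.02,0,-0.001,0.039,0,0,-1],[0.02,0,-0.001,0.039,0,0,-1],[0.02,0,-0.001,0.039,0,0,-1],[0.02,0,-0.001,0.039,0,0,-1],[0.02,0,-0.001,0.039,0,0,-1]]}}

```text
t: 51.58
eef_pos: [0.4938, 0.0198, 0.0142]
tcp_rot: [0.001, -0.057, 0.998, -0.001]
contact_force: [-0.2, 0.1, 7.0]
opening: 0.0293
grip_force: 25.5
```

Request:
{"fn": "servo_tool", "kwargs": {"moves": [[0.02,0,0,-0.01,0,0,0],[0.02,0,0,-0.03,0,0,0],[0.02,0,0,-0.06,0,0,0],[0.02,0,0,-0.075,0,0,0],[0.02,0,0,-0.075,0,0,0],[0.02,0,0,-0.075,0,0,0]]}}

```text
t: 52.08
eef_pos: [0.4938, 0.0198, 0.089]
tcp_rot: [0.001, -0.057, 0.998, -0.001]
contact_force: [-0.2, 0.7, 0.5]
opening: 0.0291
grip_force: 24.8
```

```bash
python3 -c "
from h import *
plan((.4865,.327,.08,93.6),(.4865,.327,.0255,93.6))"
```

```text
t 52.1 tcp [0.4938 0.0198 0.089 ] yaw 96.6 F [-0.2  0.7  0.5] open 0.0291 tilt 0.11
(0.4865, 0.327, 0.08, 93.6) -> [-0.028, 0.306, 0.009, -0.1, 0.1, 3.0] rows 7.4
(0.4865, 0.327, 0.0255, 93.6) -> [-0.028, 0.306, 0.063, -0.1, 0.1, 3.0] rows 1.3
```

Request:
{"fn": "servo_tool", "kwargs": {"moves": [[0.02,-0.028,0.306,0,0,0,3],[0.02,-0.028,0.306,0,0,0,3],[0.02,-0.028,0.306,0,0,0,3],[0.02,-0.028,0.306,0,0,0,3],[0.02,-0.028,0.306,0,0,0,3],[0.02,-0.028,0.306,0,0,0,3],[0.02,-0.028,0.306,0,0,0,3],[0.02,-0.028,0.306,0,0,0,3],[0.02,-0.028,0.306,0.03,0,0,3],[0.02,-0.028,0.306,0.045,0,0,3]]}}

```text
t: 52.92
eef_pos: [0.4845, 0.3278, 0.04]
tcp_rot: [-0.001, -0.032, 0.999, -0.001]
contact_force: [-0.3, -0.6, -1.1]
opening: 0.0294
grip_force: 24.9
```

Request:
{"fn": "servo_tool", "kwargs": {"moves": [[0.02,0,0,0,0,0,0],[0.02,0,0,0,0,0,0],[0.02,0,0,0,0,0,0],[0.02,0,0,0,0,0,0]]}}

```text
t: 53.25
eef_pos: [0.4866, 0.3269, 0.0438]
tcp_rot: [0.0, -0.031, 1.0, -0.0]
contact_force: [0.2, -0.7, 0.3]
opening: 0.0297
grip_force: 24.9
```

```bash
python3 -c "
from h import *
plan((.4865,.327,.0255,93.6),(.5435,.0245,.0145,96.5))"
```

```text
t 53.2 tcp [0.4866 0.3269 0.0438] yaw 93.5 F [ 0.2 -0.7  0.3] open 0.0297 tilt 0.03
(0.4865, 0.327, 0.0255, 93.6) -> [0.000, 0.000, 0.018, -0.0, 0.0, -0.1] rows 0.4
(0.5435, 0.0245, 0.0145, 96.5) -> [-0.038, -0.305, 0.029, -0.0, 0.0, -3.0] rows 7.4
```

Request:
{"fn": "servo_tool", "kwargs": {"moves": [[0.02,0,0,0.014,0,0,0],[0.02,0,0,0.018,0,0,0],[0.02,0,0,0.018,0,0,0],[0.02,0,0,0.018,0,0,0],[0.055,0,0,0.018,0,0,0],[0.055,0,0,0.018,0,0,0],[0.055,0,0,0.018,0,0,0],[0.055,0,0,0.01,0,0,0],[0.055,0,0,-0.02,0,0,0],[0.055,0,0,-0.05,0,0,0]]}}

```text
t: 54.08
eef_pos: [0.4843, 0.326, 0.0927]
tcp_rot: [-0.002, -0.031, 1.0, -0.002]
contact_force: [0.7, 1.9, -0.4]
opening: 0.055
grip_force: 0.0
```

Request:
{"fn": "servo_tool", "kwargs": {"moves": [[0.06,-0.038,-0.305,0,0,0,-3],[0.06,-0.038,-0.305,0,0,0,-3],[0.06,-0.038,-0.305,0,0,0,-3],[0.06,-0.038,-0.305,0,0,0,-3],[0.06,-0.038,-0.305,0,0,0,-3],[0.06,-0.038,-0.305,0,0,0,-3],[0.06,-0.038,-0.305,0,0,0,-3],[0.06,-0.038,-0.305,0,0,0,-3],[0.06,-0.038,-0.305,0.02,0,0,-3],[0.06,-0.038,-0.305,0.04,0,0,-3]]}}

```text
t: 54.92
eef_pos: [0.5449, 0.0232, 0.0548]
tcp_rot: [0.002, -0.056, 0.998, -0.001]
contact_force: [0.0, -0.7, -0.3]
opening: 0.0599
grip_force: 0.0
```

Request:
{"fn": "servo_tool", "kwargs": {"moves": [[0.06,0,0,0,0,0,0],[0.06,0,0,0,0,0,0],[0.06,0,0,0,0,0,0],[0.06,0,0,0,0,0,0]]}}

```text
t: 55.25
eef_pos: [0.5437, 0.0253, 0.0545]
tcp_rot: [0.001, -0.058, 0.998, -0.001]
contact_force: [0.6, 0.1, -0.7]
opening: 0.0601
grip_force: 0.0
```

```bash
python3 -c "
from h import *
plan((.5435,.0245,.0145,96.5))"; python3 brd.py | grep pral
```

```text
t 55.2 tcp [0.5437 0.0253 0.0545] yaw 96.6 F [ 0.6  0.1 -0.7] open 0.0601 tilt 0.10
(0.5435, 0.0245, 0.0145, 96.5) -> [0.000, -0.001, 0.040, -0.1, 0.1, 0.1] rows 1.0
praline1 0.86 [0.5432 0.0245] [0.032, 0.029] 3.2 h 11.0
praline1 0.82 [0.5932 0.0289] [0.029, 0.036] 10.6 h 11.0
```

Request:
{"fn": "servo_tool", "kwargs": {"moves": [[0.06,0,-0.001,0.02,0,0,0],[0.06,0,-0.001,0.035,0,0,0],[0.06,0,-0.001,0.04,0,0,0],[0.06,0,-0.001,0.04,0,0,0],[0.02,0,-0.001,0.04,0,0,0],[0.02,0,-0.001,0.04,0,0,0],[0.02,0,-0.001,0.04,0,0,0],[0.02,0,-0.001,0.04,0,0,0],[0.02,0,-0.001,0.04,0,0,0],[0.02,0,-0.001,0.04,0,0,0]]}}

```text
t: 56.23
eef_pos: [0.5438, 0.0239, 0.0143]
tcp_rot: [0.001, -0.057, 0.998, -0.001]
contact_force: [-0.1, 0.2, 6.2]
opening: 0.0289
grip_force: 25.5
```

Request:
{"fn": "servo_tool", "kwargs": {"moves": [[0.02,0,0,-0.01,0,0,0],[0.02,0,0,-0.03,0,0,0],[0.02,0,0,-0.06,0,0,0],[0.02,0,0,-0.075,0,0,0],[0.02,0,0,-0.075,0,0,0],[0.02,0,0,-0.075,0,0,0]]}}

```text
t: 56.73
eef_pos: [0.5437, 0.024, 0.0895]
tcp_rot: [0.001, -0.057, 0.998, -0.001]
contact_force: [-0.7, -0.5, -0.3]
opening: 0.0294
grip_force: 24.9
```

```bash
python3 -c "
from h import *
plan((.489,.2513,.08,93.6))"
```

```text
t 56.7 tcp [0.5437 0.024  0.0895] yaw 96.6 F [-0.7 -0.5 -0.3] open 0.0294 tilt 0.12
(0.489, 0.2513, 0.08, 93.6) -> [0.028, 0.232, 0.009, -0.1, 0.1, 3.0] rows 5.6
```

Request:
{"fn": "servo_tool", "kwargs": {"moves": [[0.02,0.028,0.232,0,0,0,3],[0.02,0.028,0.232,0,0,0,3],[0.02,0.028,0.232,0,0,0,3],[0.02,0.028,0.232,0,0,0,3],[0.02,0.028,0.232,0,0,0,3],[0.02,0.028,0.232,0,0,0,3],[0.02,0.028,0.232,0.02,0,0,3],[0.02,0.028,0.232,0.045,0,0,3],[0.02,0.028,0.232,0.045,0,0,3],[0.02,0.028,0.232,0.045,0,0,3]]}}

```text
t: 57.57
eef_pos: [0.4858, 0.2499, 0.0408]
tcp_rot: [-0.003, -0.031, 1.0, -0.002]
contact_force: [0.4, 1.0, 0.2]
opening: 0.0288
grip_force: 24.9
```

Request:
{"fn": "servo_tool", "kwargs": {"moves": [[0.02,0,0,0,0,0,0],[0.02,0,0,0,0,0,0],[0.02,0,0,0,0,0,0]]}}

```text
t: 57.82
eef_pos: [0.4895, 0.2512, 0.0441]
tcp_rot: [0.001, -0.031, 1.0, -0.0]
contact_force: [0.1, -0.5, -0.5]
opening: 0.0294
grip_force: 24.9
```

```bash
python3 -c "
from h import *
plan((.489,.2513,.0255,93.6),(.595,.0287,.0145,98))"
```

```text
t 57.8 tcp [0.4895 0.2512 0.0441] yaw 93.5 F [ 0.1 -0.5 -0.5] open 0.0294 tilt 0.06
(0.489, 0.2513, 0.0255, 93.6) -> [0.000, 0.000, 0.019, -0.0, 0.1, -0.1] rows 0.4
(0.595, 0.0287, 0.0145, 98) -> [-0.092, -0.229, 0.030, -0.0, 0.1, -4.5] rows 5.9
```

Request:
{"fn": "servo_tool", "kwargs": {"moves": [[0.02,0,0,0.014,0,0,0],[0.02,0,0,0.0185,0,0,0],[0.02,0,0,0.0185,0,0,0],[0.02,0,0,0.0185,0,0,0],[0.055,0,0,0.0185,0,0,0],[0.055,0,0,0.0185,0,0,0],[0.055,0,0,0.0185,0,0,0],[0.055,0,0,0.01,0,0,0],[0.055,0,0,-0.02,0,0,0],[0.055,0,0,-0.05,0,0,0]]}}

```text
t: 58.65
eef_pos: [0.4869, 0.2504, 0.0929]
tcp_rot: [-0.002, -0.031, 1.0, -0.001]
contact_force: [0.5, 0.1, 0.2]
opening: 0.0549
grip_force: 0.0
```

Request:
{"fn": "servo_tool", "kwargs": {"moves": [[0.06,-0.092,-0.229,0,0,0,-4.5],[0.06,-0.092,-0.229,0,0,0,-4.5],[0.06,-0.092,-0.229,0,0,0,-4.5],[0.06,-0.092,-0.229,0,0,0,-4.5],[0.06,-0.092,-0.229,0,0,0,-4.5],[0.06,-0.092,-0.229,0,0,0,-4.5],[0.06,-0.092,-0.229,0.02,0,0,-4.5],[0.06,-0.092,-0.229,0.04,0,0,-4.5],[0.06,-0.092,-0.229,0.04,0,0,-4.5],[0.06,-0.092,-0.229,0.04,0,0,-4.5]]}}

```text
t: 59.48
eef_pos: [0.5932, 0.0281, 0.0527]
tcp_rot: [-0.002, -0.07, 0.998, -0.001]
contact_force: [0.0, 0.3, 0.5]
opening: 0.0601
grip_force: 0.0
```

Request:
{"fn": "servo_tool", "kwargs": {"moves": [[0.06,0,0,0,0,0,0],[0.06,0,0,0,0,0,0],[0.06,0,0,0,0,0,0]]}}

```text
t: 59.73
eef_pos: [0.5954, 0.029, 0.0546]
tcp_rot: [0.001, -0.071, 0.997, -0.001]
contact_force: [-0.2, 0.4, 0.4]
opening: 0.0597
grip_force: 0.0
```

```bash
python3 -c "
from h import *
plan((.595,.0287,.0145,98))"; python3 brd.py | grep pral
```

```text
t 59.7 tcp [0.5954 0.029  0.0546] yaw 98.1 F [-0.2  0.4  0.4] open 0.0597 tilt 0.11
(0.595, 0.0287, 0.0145, 98) -> [0.000, -0.000, 0.040, -0.1, 0.1, 0.1] rows 1.0
praline1 0.94 [0.5958 0.0291] [0.029, 0.032] 10.8 h 11.0
```

Request:
{"fn": "servo_tool", "kwargs": {"moves": [[0.06,0,0,0.02,0,0,-2],[0.06,0,0,0.035,0,0,-2],[0.06,0,0,0.04,0,0,-2],[0.06,0,0,0.04,0,0,-2],[0.02,0,0,0.04,0,0,-2],[0.02,0,0,0.04,0,0,-2],[0.02,0,0,0.04,0,0,-2],[0.02,0,0,0.04,0,0,-2],[0.02,0,0,0.04,0,0,-2],[0.02,0,0,0.04,0,0,-2]]}}

```text
t: 60.72
eef_pos: [0.5955, 0.0283, 0.0143]
tcp_rot: [0.001, -0.088, 0.996, -0.001]
contact_force: [0.3, -0.1, 5.6]
opening: 0.0291
grip_force: 25.5
```

Request:
{"fn": "servo_tool", "kwargs": {"moves": [[0.02,0,0,-0.01,0,0,0],[0.02,0,0,-0.03,0,0,0],[0.02,0,0,-0.06,0,0,0],[0.02,0,0,-0.075,0,0,0],[0.02,0,0,-0.075,0,0,0],[0.02,0,0,-0.075,0,0,0]]}}

```text
t: 61.22
eef_pos: [0.5953, 0.0284, 0.0893]
tcp_rot: [0.001, -0.088, 0.996, -0.001]
contact_force: [0.1, -0.1, -0.2]
opening: 0.029
grip_force: 24.8
```

```bash
python3 -c "
from h import *
plan((.4936,.1763,.08,93.6))"
```

```text
t 61.2 tcp [0.5953 0.0284 0.0893] yaw 100.1 F [ 0.1 -0.1 -0.2] open 0.0290 tilt 0.10
(0.4936, 0.1763, 0.08, 93.6) -> [0.074, 0.163, 0.009, -0.1, 0.1, 6.5] rows 4.3
```

Request:
{"fn": "servo_tool", "kwargs": {"moves": [[0.02,0.074,0.163,0,0,0,6.5],[0.02,0.074,0.163,0,0,0,6.5],[0.02,0.074,0.163,0,0,0,6.5],[0.02,0.074,0.163,0,0,0,6.5],[0.02,0.074,0.163,0,0,0,6.5],[0.02,0.074,0.163,0.02,0,0,6.5],[0.02,0.074,0.163,0.045,0,0,6.5],[0.02,0.074,0.163,0.045,0,0,6.5],[0.02,0.074,0.163,0.045,0,0,6.5],[0.02,0.074,0.163,0.045,0,0,6.5]]}}

```text
t: 62.05
eef_pos: [0.493, 0.1754, 0.043]
tcp_rot: [-0.001, -0.031, 1.0, -0.001]
contact_force: [-0.2, 0.7, -0.1]
opening: 0.0291
grip_force: 24.9
```

Request:
{"fn": "servo_tool", "kwargs": {"moves": [[0.02,0,0,0,0,0,0],[0.02,0,0,0,0,0,0],[0.02,0,0,0,0,0,0]]}}

```text
t: 62.3
eef_pos: [0.494, 0.1759, 0.044]
tcp_rot: [0.0, -0.031, 1.0, -0.0]
contact_force: [-0.5, 0.1, -0.3]
opening: 0.0292
grip_force: 24.9
```

```bash
python3 -c "
from h import *
plan((.4936,.1763,.0255,93.6),(.56,.2,.3,93.6))"
```

```text
t 62.3 tcp [0.494  0.1759 0.044 ] yaw 93.5 F [-0.5  0.1 -0.3] open 0.0292 tilt 0.06
(0.4936, 0.1763, 0.0255, 93.6) -> [0.000, 0.000, 0.018, -0.0, 0.0, -0.1] rows 0.4
(0.56, 0.2, 0.3, 93.6) -> [-0.068, 0.020, -0.256, -0.0, 0.0, -0.1] rows 6.8
```

Release, rise and inspect everything.

Request:
{"fn": "servo_tool", "kwargs": {"moves": [[0.02,0,0,0.014,0,0,0],[0.02,0,0,0.018,0,0,0],[0.02,0,0,0.018,0,0,0],[0.02,0,0,0.018,0,0,0],[0.055,0,0,0.018,0,0,0],[0.055,0,0,0.018,0,0,0],[0.055,0,0,0.018,0,0,0],[0.055,0,0,0.01,0,0,0],[0.055,0,0,-0.02,0,0,0],[0.055,0,0,-0.05,0,0,0]]}}

```text
t: 63.13
eef_pos: [0.4915, 0.1753, 0.093]
tcp_rot: [-0.002, -0.031, 1.0, -0.001]
contact_force: [1.2, 0.1, 0.1]
opening: 0.055
grip_force: 0.0
```

Request:
{"fn": "servo_tool", "kwargs": {"moves": [[0.055,-0.02,0,-0.04,0,0,0],[0.055,-0.05,0.02,-0.08,0,0,0],[0.055,-0.068,0.05,-0.12,0,0,0],[0.055,-0.068,0.05,-0.16,0,0,0],[0.055,-0.068,0.05,-0.2,0,0,0],[0.055,-0.068,0.05,-0.22,0,0,0],[0.055,-0.068,0.05,-0.22,0,0,0],[0.055,-0.068,0.05,-0.22,0,0,0],[0.055,-0.068,0.05,-0.22,0,0,0],[0.055,-0.068,0.05,-0.22,0,0,0]]}}

```text
t: 63.97
eef_pos: [0.5571, 0.2299, 0.3115]
tcp_rot: [-0.002, -0.031, 1.0, -0.001]
contact_force: [-0.1, 0.5, -1.2]
opening: 0.0549
grip_force: 0.0
```

```bash
sed -i "s/('praline1',.022)/('praline1',.033)/" brd.py; python3 brd.py; cp $(ls -t pics/b6*.png|head -1) pics/fin.png
```

```text
t 64.0 tcp [0.5571 0.2299 0.3115] yaw 93.6 F [-0.1  0.5 -1.2] open 0.0549 tilt 0.25
slate1 0.94 [0.4792 0.4007] [0.102, 0.05] 3.4 h 60.0
slate1 0.81 [0.4876 0.3273] [0.101, 0.05] 4.0 h 45.0
slate1 0.76 [0.4939 0.1768] [0.051, 0.1] 3.4 h 94.0
slate1 0.76 [0.4893 0.2519] [0.099, 0.049] 3.6 h 52.0
praline1 0.96 [0.4886 0.3251] [0.032, 0.029] 93.5 h 11.0
praline1 0.71 [0.4917 0.2507] [0.029, 0.03] 5.0 h 11.0
praline1 0.71 [0.4967 0.1768] [0.031, 0.029] 93.5 h 10.0
```

View pics/fin.png

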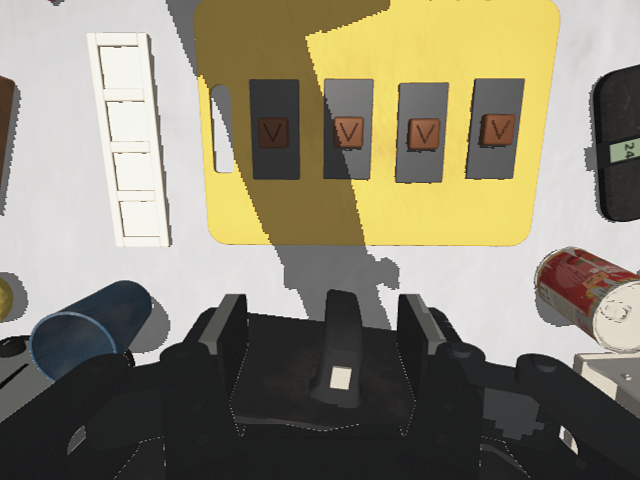

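All four slates lie flat, each with one praline in its middle: (273,132), (348,132), (423,134) and (498,130). The strip is empty. I'm handing in.

```bash
python3 -c "
from h import *
print(ticket.finish_job())"
```

```text
the job is handed in; nothing more can be done
None
```

The job is handed in at about 64 s of the 210 s allowed: all four slates lie flat side by side on the board, each with one praline standing in its middle, the strip is empty, and nothing touched the tumbler or lemon; one slate tipped over the caddy's front edge on the way and was recovered undropped.

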